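# Raise the rung-stand shelf to the second rung and load it

## Task

Lift the sliding shelf of the rung stand by its bar until its pawl has passed the second rung from the bottom, then lower it gently, without letting it fall or pushing down on it, until it hangs from that second rung, and let go. Then stand the small glue bottle that is near the oil can upright on the shelf, between the bar and the low back fence; leave the oil can and the tape roll where they are.

Things in the scene. Friction and masses are not known exactly. Their poses are not given: they have to be found in the camera images.
- stand: Fixed bench stand: dark base plate 205 x 150 x 10 mm, two square aluminium uprights 100 mm apart (y), top 288 mm above the table. Origin on the table midway between the uprights. x is level and points from the shelf's bar to the uprights, y along the rungs, z up. The shelf slides on the uprights, on their -x side.
- stand_head (a point): Middle of the stand's head bar, 282 mm up. Below it hangs a fixed ladder of three level 10 mm rungs, 55 mm apart. Its height is NOT reported: rung centres lie nominally 128, 183, 238 mm above the table, but all together up to 12 mm higher or lower, new each time. Hanging from rung 1, 2 or 3 the shelf's origin is nominally 102, 157, 212 mm above the table, shifted by the same unknown -12 to +12 mm.
- shelf: Grey sliding shelf, 0.5 to 0.85 kg, slides freely up and down and cannot turn. Origin on the upper face of its 130 x 130 mm floor, 90 mm in front (-x) of the uprights; axes as the stand's. At the start it rests on its bottom stop, origin 70 mm above the table; it can rise 165 mm. Back fence 19 mm high at x = +35 mm, side rims 10 mm high at y = +-65 mm: the bottle stands best near x = 0, y = 0.
- shelf_bar (a point): Centre of the shelf's black lifting bar (12 mm thick in x, 84 mm long in y, 14 mm high, level), 55 mm in front (-x) of the shelf's origin and 42 mm above it; 35 mm free beneath it. Posts at y = +-34 mm. Lift here. Raising the shelf's origin to 183 to 207 mm above the table always clears the second rung and never the third.
- shelf_pawl (a point): Pivot of the shelf's pawl, a steel finger with a weighted tail, behind the fence. On the way up each rung tips its nose down (drag about 1 N). Once 13 mm above the height at which the shelf hangs from a rung, the nose swings out over it; lowered, it lands on the rung, which then carries the shelf. More than 25 N on the rung, or a free fall of more than about 3 mm, is too rough.
- glue_bottle: Small white glue bottle with an orange nozzle, 32 mm in diameter, 85 mm high, about 0.09 kg, standing upright on the table; origin at the centre of its underside, z up. The body is straight up to about 50 mm.
- oil_can: Bystander: taller slender oil can with a thin spout, 38 mm in diameter, 118 mm high; origin at the centre of its underside. It stands near the glue bottle (the two may have swapped places).
- tape: Bystander: roll of tape lying flat, 46 mm in diameter, 12 mm high; origin at the centre of its underside.
Not all that is in view belongs to the job. Of the things that look like the glue_bottle, take the one that is farthest from the robot's base at the start.

How it is judged:
By the outcome, as a careful person would: the job done as asked, in the order asked, and still so for the second after the job is handed in, with the robot touching nothing.
It also fails if it takes over 58 s, if anything falls off the work surface, if the arm or the gripper's body presses on something with over 40 N, if the wrist force passes 120 N, or if a joint passes its speed limit or range.

## Robot

A 6-joint arm with a two-finger parallel gripper is mounted at the origin on a cart in front of the work surface, level with it; the furniture and walls round the work are solid. World frame = base frame: x ahead of the robot, y to its left, z up, the work surface at z = 0. Lengths are in m, angles in rad, forces in N, time in s.
With the tool pointing down it reaches from about 0.225 to 0.875 m from the base axis. Payload 3.4 kg.
Tool frame: the origin (TCP) lies on the centre line of the jaws, within the pads' length; the fingertips stand 19 mm ahead of it and the grasp point (between the pads) is the TCP; z points along the fingers, y is the direction in which the jaws open and shut (so a half turn about z gives the same grasp; the last joint's range is limited). The gripper opens to 85 mm and grips with 20 to 120 N. Pads are 22 mm wide; open, the fingers measure 114 mm over their backs; the gripper's body (76 mm by 85 mm) begins 54 mm behind the grasp point. The pads swing forward as they close: fully open they stand 13 mm farther back than shut.
Start: joints at [-1.329, 0.276, 1.505, -0, 1.361, -0.121], TCP at [0.204, -0.538, 0.23] pointing down, gripper open.
Joint ranges: [-2.89, 2.89], [-0.75, 2.08], [0.22, 2.7], [-1.18, 4.32], [0.11, 2.71], [-2.7, 2.7]. Speed limits (rad/s): [2.57, 2.57, 3.14, 3.14, 3.14, 3.14].

## Interface

Orientations are given as a unit quaternion [w, x, y, z].
In Python, from rig import monitor, eyes, manip, models gives the robot as it stands.
- The arm moves only by the tool send_rows, never from a script. Its argument "deltas" is a list of rows, each an object with "dp": the shift along the world's x, y, z each as a share of 0.12 m, from -1 to 1, a list of three; "rotation": the turn, a rotation vector about the world's x, y, z each as a share of 0.5 rad, from -1 to 1, a list of three. In form: [{"dp": [dx, dy, dz], "rotation": [rx, ry, rz]}, ...]. A call has 1 to 12 rows; each row is the pose to reach, as a shift and turn from the pose commanded when the call began; what a row does not reach only later rows make up. A row lasts 1/12 s, in which the tool goes at most 41.7 mm and 7.16 degrees, less where a joint would pass 70% of its speed; a pose out of reach is approached as far as the arm can. A call with a number of a shift or a turn outside -1 to 1 is refused whole. A call with a gripper value outside its range is refused whole. "fingers" is the closure, from -1 (fully open) to 1 (shut), set as the call begins (left out, the last holds). The fingers move at their own pace and stop on an object; "grip_force" is the grip in N (left out, the last holds). Time passes only in rows, so rows that repeat a pose let the fingers close. It gives the time, the measured TCP pose, the force and the opening at its end, in the units of the state.
- monitor.get_state(): the state, without advancing time (a new reading comes with each control period).
- eyes.get_image(name): name is "scene" or "side" or "wrist"; returns a dict with "color" (420x560x3 uint8, red, green, blue), "depth" (420x560 float32, m along the optical axis (not along the pixel's ray), 0 where there is no reading), "mtx" (3x3 intrinsics, pixels), "rvec" (rotation vector, rad) and "tvec" (3), from world to camera coordinates, as OpenCV has them. Camera axes: x right, y down, z forward; pixel columns grow to the right and rows downward; lengths in m; the calibration is good to about 2 mm. The wrist camera is an equidistant fisheye: a pixel r from the principal point sees the ray r / f radians off the axis. A picture is of the moment at which its call begins.
- manip.sign_off(): hands the job in, once; it reports no verdict.
Trained networks look in a picture, given as the dict that the camera call returned (one of the last four; its "shot" number tells which), for a name from the list of things; names that differ only in an ending like _2 or _b are one class to them, and where a whole thing is asked for, a point or a joint stands for the part that bears it (a point fixed in the world has none). Each returns a list of dicts, best first, with "score" (0 to 1); they miss things now and then, are a little off and sometimes report something else, mostly with a low value. They report only what shows in the picture. A call takes as long as a camera call. They do not tell look-alikes from the thing itself.
- models.find_in(name, picture): "box" ([left, top, right, bottom] in pixels, round what is visible of it).
The state is a dict: "clock": time; "qpos": joint angles; "qd": joint speeds; "effort": joint torques, N m; "position": TCP position; "ee_rot": TCP orientation; "contact_force": force on the tool from outside, world axes, zero at the start; "moment": the same for the moment, N m; "width": finger opening in m.
Only numpy, scipy, OpenCV 4.12 (cv2) and the standard library are available. Lean on these libraries where they do the work, as an engineer would, in place of code of your own. Each camera call takes 0.05 s, during which the arm holds its last target.

## Working session

There is one attempt and no reset: what is moved stays moved. The work goes in short steps, Python scripts to look and compute and a tool call to move; the robot and the scene stay as the last step left them, time stands still between calls to the robot, and variables do not carry over. Pictures are saved under pics/ and viewed, and the job is handed in when it is done.

Besides the shell and the picture viewer there is one more tool, called as name([rows], argument=value, ...), one row to a line, values as JSON. send_rows: Moves the arm, as the interface text tells. Its arguments: {"type":"object","properties":{"deltas":{"type":"array","items":{"type":"object","properties":{"dp":{"type":"array","items":{"type":"number"}},"rotation":{"type":"array","items":{"type":"number"}}}}},"fingers":{"type":"number"},"grip_force":{"type":"number"}},"required":["deltas"]}

```bash
ls; mkdir -p pics
cat > h.py <<'E'
import numpy as np, cv2, pickle
from rig import monitor, eyes, manip, models
def save(im,n): cv2.imwrite(f'pics/{n}.png', im['color'][:,:,::-1])
def T(im):
    R,_=cv2.Rodrigues(np.array(im['rvec'],float)); return R,np.array(im['tvec'],float).ravel()
def px2w(im,u,v,fish=False,d=None):
    K=np.array(im['mtx']); R,t=T(im)
    if d is None: d=im['depth'][int(round(v)),int(round(u))]
    x=(u-K[0,2])/K[0,0]; y=(v-K[1,2])/K[1,1]
    if fish:
        r=np.hypot(x,y); s=np.tan(r)/r if r>1e-9 else 1; x*=s;y*=s
    return R.T@(np.array([x,y,1])*d-t)
def cloud(im,fish=False):
    K=np.array(im['mtx']); R,t=T(im); d=im['depth']
    v,u=np.mgrid[:d.shape[0],:d.shape[1]]
    x=(u-K[0,2])/K[0,0]; y=(v-K[1,2])/K[1,1]
    if fish:
        r=np.hypot(x,y)+1e-9; s=np.tan(r)/r; x=x*s;y=y*s
    P=np.stack([x*d,y*d,d],-1)-t
    P=P@R; P[d<=0]=np.nan
    return P
E
python3 - <<'E'
from h import *
print(monitor.get_state())
for n in ['scene','side','wrist']:
    im=eyes.get_image(n); save(im,n+'0'); pickle.dump(im,open(n+'0.pkl','wb'))
    print(n,np.array(im['mtx']).round(1).tolist(), (-T(im)[0].T@T(im)[1]).round(3), im.keys())
    for k in ['stand','shelf','shelf_bar','glue_bottle','oil_can','tape']:
        print(k,[(np.round(r['box']).tolist(),round(r['score'],2)) for r in models.find_in(k,im)])
E
```

```text
pics
{'clock': 0.0, 'qpos': array([-1.32898100e+00,  2.76596086e-01,  1.50611651e+00, -1.12121737e-05,
        1.36071801e+00, -1.20962369e-01]), 'qd': array([ 0.00046175,  0.00040829,  0.00018831,  0.00133254, -0.0007049 ,
        0.00055193]), 'effort': array([ 1.22421985e-03, -4.16770399e+01, -2.45805198e+01, -3.23861950e-04,
        1.07572952e-02,  3.07354824e-06]), 'position': array([ 0.20393527, -0.53705335,  0.22894573]), 'ee_rot': array([-9.16967663e-04,  9.83593472e-01,  1.80396887e-01, -6.09684457e-05]), 'contact_force': array([0.74535557, 0.38529444, 0.0636274 ]), 'moment': array([0.03625044, 0.01233974, 0.02401004]), 'width': 0.08543967897178582}
scene [[522.3, 0.0, 284.8], [0.0, 522.3, 207.3], [0.0, 0.0, 1.0]] [-0.482 -0.695  0.74 ] dict_keys(['color', 'depth', 'mtx', 'rvec', 'tvec', 'shot'])
stand [([257.0, 156.0, 334.0, 285.0], 0.93)]
shelf [([260.0, 213.0, 328.0, 262.0], 0.9)]
shelf_bar [([255.0, 216.0, 327.0, 263.0], 0.59)]
glue_bottle [([348.0, 308.0, 363.0, 342.0], 0.63), ([396.0, 280.0, 410.0, 307.0], 0.62), ([370.0, 291.0, 383.0, 327.0], 0.57), ([317.0, 310.0, 3
[... 244 characters left out ...]
s(['color', 'depth', 'mtx', 'rvec', 'tvec', 'shot'])
stand [([206.0, 157.0, 282.0, 271.0], 0.75)]
shelf [([264.0, 173.0, 274.0, 201.0], 0.64)]
shelf_bar [([219.0, 209.0, 283.0, 254.0], 0.97)]
glue_bottle [([298.0, 187.0, 306.0, 208.0], 0.59), ([316.0, 195.0, 330.0, 214.0], 0.56), ([333.0, 202.0, 342.0, 224.0], 0.56), ([306.0, 198.0, 318.0, 218.0], 0.55)]
oil_can [([263.0, 178.0, 271.0, 202.0], 0.47), ([220.0, 209.0, 282.0, 250.0], 0.47)]
tape [([290.0, 325.0, 304.0, 335.0], 0.72)]
wrist [[325.2, 0.0, 280.1], [0.0, 325.2, 204.8], [0.0, 0.0, 1.0]] [ 0.28  -0.508  0.374] dict_keys(['color', 'depth', 'mtx', 'rvec', 'tvec', 'shot'])
stand []
shelf []
shelf_bar []
glue_bottle []
oil_can []
tape []
```

View pics/scene0.png

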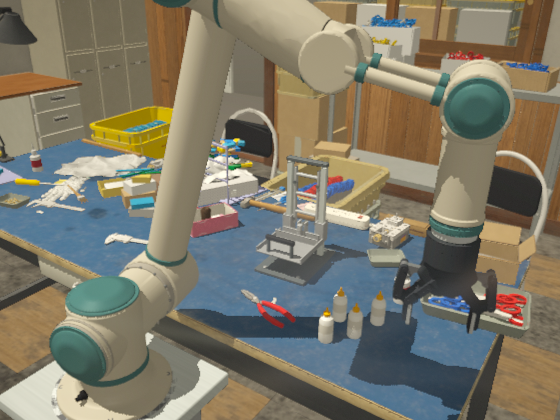

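View pics/side0.png

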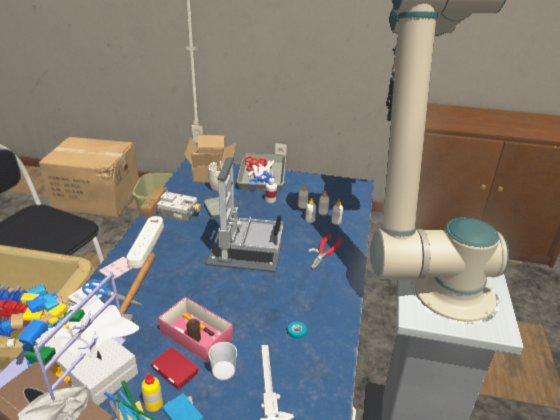

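View pics/wrist0.png

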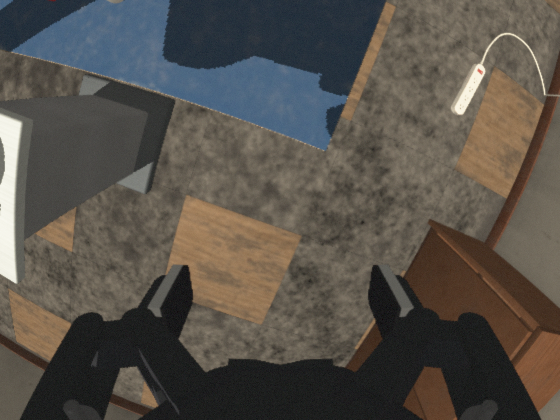

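Run:
```python
import cv2
for n,(x0,y0,x1,y1) in {'scene':(230,140,430,360),'side':(190,140,390,350)}.items():
    im=cv2.imread(f'pics/{n}0.png')[y0:y1,x0:x1]
    f=min(800/im.shape[1],600/im.shape[0]); cv2.imwrite(f'pics/{n}0z.png',cv2.resize(im,None,fx=f,fy=f,interpolation=cv2.INTER_CUBIC)); print(f)
```

```text
2.727272727272727
2.857142857142857
```

View pics/scene0z.png

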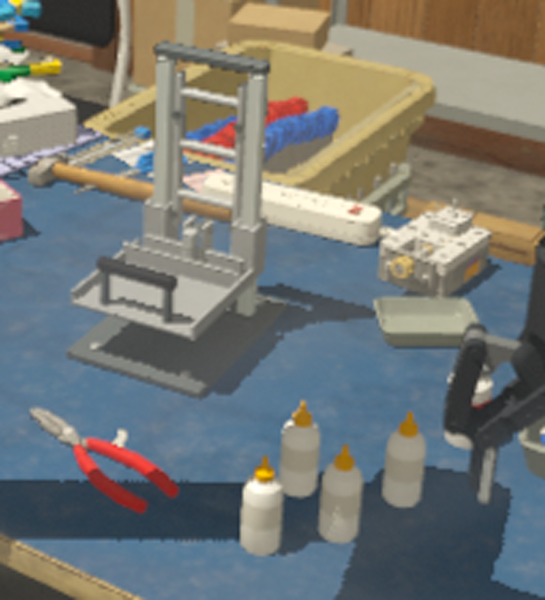

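View pics/side0z.png

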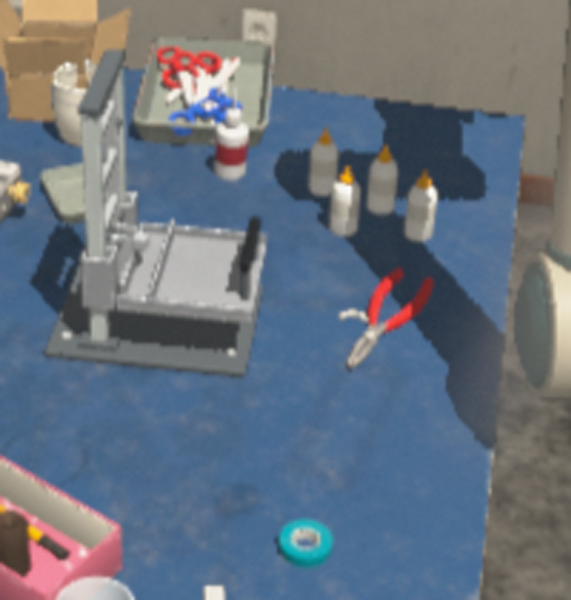

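Run:
```python
from h import *
for n,bs in {'scene':[(348,308,363,342),(396,280,410,307),(370,291,383,327),(317,310,337,344),(333,287,348,320),(255,216,327,263)],'side':[(263,178,271,202),(298,187,306,208),(316,195,330,214),(333,202,342,224),(306,198,318,218),(290,325,304,335)]}.items():
    im=pickle.load(open(n+'0.pkl','rb')); P=cloud(im)
    for b in bs:
        q=P[b[1]:b[3],b[0]:b[2]].reshape(-1,3); q=q[(q[:,2]>0.012)&(q[:,2]<.14)]
        print(n,b,len(q),np.round(np.median(q,0),3),np.round(q.min(0),3),np.round(q.max(0),3)) if len(q) else print(b,'none')
```

```text
scene (348, 308, 363, 342) 357 [ 0.391 -0.318  0.048] [ 0.382 -0.329  0.012] [ 0.413 -0.3    0.078]
scene (396, 280, 410, 307) 58 [ 0.581 -0.36   0.057] [ 0.57  -0.365  0.012] [ 0.595 -0.345  0.066]
scene (370, 291, 383, 327) 314 [ 0.463 -0.337  0.046] [ 0.455 -0.352  0.012] [ 0.479 -0.321  0.087]
scene (317, 310, 337, 344) 418 [ 0.342 -0.271  0.042] [ 0.332 -0.284  0.012] [ 0.432 -0.241  0.083]
scene (333, 287, 348, 320) 342 [ 0.427 -0.261  0.048] [ 0.419 -0.273  0.012] [ 0.446 -0.242  0.087]
scene (255, 216, 327, 263) 2393 [ 0.592 -0.049  0.079] [ 0.489 -0.111  0.012] [0.878 0.108 0.139]
side (263, 178, 271, 202) 133 [ 0.6   -0.338  0.033] [ 0.587 -0.475  0.012] [ 0.638 -0.322  0.088]
side (298, 187, 306, 208) 117 [ 0.475 -0.325  0.045] [ 0.463 -0.34   0.014] [ 0.489 -0.315  0.077]
side (316, 195, 330, 214) 148 [ 0.4   -0.303  0.042] [ 0.384 -0.317  0.012] [ 0.417 -0.29   0.073]
side (333, 202, 342, 224) 155 [ 0.35  -0.258  0.047] [ 0.335 -0.276  0.012] [ 0.365 -0.246  0.079]
side (306, 198, 318, 218) 169 [ 0.436 -0.247  0.046] [ 0.42  -0.34   0.015] [ 0.462 -0.237  0.084]
side (290, 325, 304, 335) 45 [0.393 0.251 0.013] [0.376 0.228 0.012] [0.412 0.261 0.016]
```

Run:
```python
from h import *
im=pickle.load(open('side0.pkl','rb')); P=cloud(im)
for v in range(174,206,2):
    print(v,[ (u,*np.round(P[v,u],3)) for u in range(264,278,3)])
c=im['color'][140:240,180:380]; cv2.imwrite('pics/s1.png',cv2.resize(c[:,:,::-1],None,fx=4,fy=4,interpolation=cv2.INTER_CUBIC))
# stand points
for n in ['scene','side']:
    im=pickle.load(open(n+'0.pkl','rb')); P=cloud(im)
    b=dict(scene=(257,156,334,285),side=(206,157,282,271))[n]
    q=P[b[1]:b[3],b[0]:b[2]].reshape(-1,3); 
    m=(q[:,2]>.27)&(q[:,2]<.30)&(q[:,0]<.75); print(n,'head',m.sum(),q[m].min(0),q[m].max(0),q[m].mean(0))
    m=(q[:,2]>.10)&(q[:,2]<.125)&(q[:,0]<.57); print(n,'bar',m.sum(),q[m].min(0).round(3),q[m].max(0).round(3),q[m].mean(0).round(3))
    m=(q[:,2]>.064)&(q[:,2]<.076)&(q[:,0]<.68); print(n,'floor',m.sum(),np.percentile(q[m],[1,99],axis=0).round(3),q[m].mean(0).round(3))
```

```text
174 [(264, np.float64(0.641), np.float64(-0.467), np.float64(0.031)), (267, np.float64(0.63), np.float64(-0.471), np.float64(0.03)), (270, np.float64(0.626), np.float64(-0.503), np.float64(0.014)), (273, np.float64(0.619), np.float64(-0.526), np.float64(0.002)), (276, np.float64(0.608), np.float64(-0.529), np.float64(0.003))]
176 [(264, np.float64(0.641), np.float64(-0.468), np.float64(0.022)), (267, np.float64(0.628), np.float64(-0.461), np.float64(0.027)), (270, np.float64(0.621), np.float64(-0.48), np.float64(0.018)), (273, np.float64(0.607), np.float64(-0.471), np.float64(0.025)), (276, np.float64(0.604), np.float64(-0.513), np.float64(0.003))]
178 [(264, np.float64(0.635), np.float64(-0.443), np.float64(0.028)), (267, np.float64(0.624), np.float64(-0.445), np.float64(0.029)), (270, np.float64(0.592), np.float64(-0.344), np.float64(0.088)), (273, np.float64(0.583), np.float64(-0.35), np.float64(0.086)), (276, np.float64(0.601), np.float64(-0.497), np.float64(0.003))]
180 [(264, np.float64(0.635), np.float64(-0.445), np.float64(0.019)), (267, np.float64(0.623), np.float64(-0.438),
[... 4041 characters left out ...]
4(0.574), np.float64(-0.321), np.float64(0.0)), (276, np.float64(0.563), np.float64(-0.318), np.float64(0.004))]
scene head 294 [ 0.62892897 -0.09096883  0.27051344] [0.66126623 0.03069003 0.29167279] [ 0.64354482 -0.03414785  0.28447663]
scene bar 196 [ 0.494 -0.083  0.1  ] [ 0.514 -0.     0.123] [ 0.502 -0.044  0.115]
scene floor 828 [[ 0.49  -0.107  0.066]
 [ 0.65   0.025  0.076]] [ 0.543 -0.047  0.072]
side head 208 [ 0.63535696 -0.08927429  0.27056524] [0.66142802 0.03082273 0.29081078] [ 0.64630934 -0.02030401  0.28559415]
side bar 90 [ 0.496 -0.079  0.1  ] [0.512 0.001 0.122] [ 0.503 -0.033  0.116]
side floor 1129 [[ 0.493 -0.339  0.065]
 [ 0.65   0.033  0.076]] [ 0.564 -0.039  0.07 ]
```

View pics/s1.png

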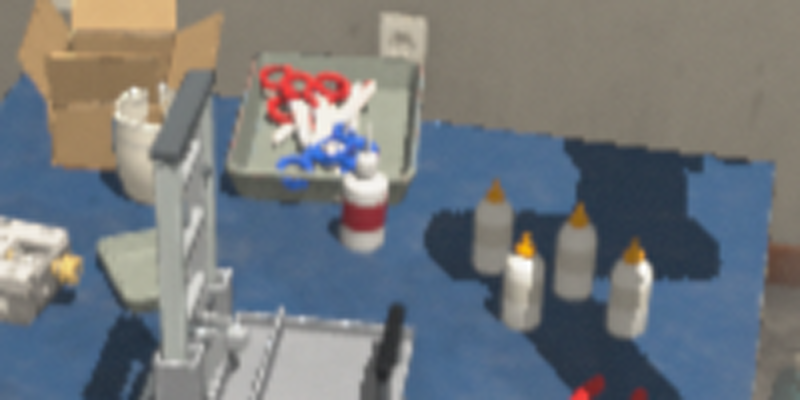

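Run:
```python
from h import *
def fit(q):
    c=q[:,:2].mean(0); u,s,v=np.linalg.svd(q[:,:2]-c); d=v[0]*np.sign(v[0,1]); return c,np.degrees(np.arctan2(-d[0],d[1])),s/np.sqrt(len(q))
A=[]
for n in ['scene','side']:
    im=pickle.load(open(n+'0.pkl','rb')); P=cloud(im); rgb=im['color'].astype(int)
    b=dict(scene=(255,150,336,285),side=(206,157,284,271))[n]
    S=(slice(b[1],b[3]),slice(b[0],b[2])); q=P[S].reshape(-1,3); c=rgb[S].reshape(-1,3)
    m=(q[:,2]>.27)&(q[:,2]<.30)&(q[:,0]<.75); 
    h=q[m]; print(n,'head',m.sum(),fit(h), np.percentile(h[:,1],[1,99]),np.percentile(h[:,2],[1,50,90,99]))
    m=(q[:,2]>.105)&(q[:,2]<.128)&(q[:,0]<.53)&(c.max(1)<90); k=q[m]
    print(n,'bar',m.sum(),fit(k),np.percentile(k[:,0],[1,50,99]),np.percentile(k[:,1],[1,99]),np.percentile(k[:,2],[1,50,99]))
    # base plate front edge / floor level
    m=(q[:,2]>.064)&(q[:,2]<.076)&(q[:,0]<.60)&(q[:,0]>.515)&(abs(q[:,1]+.03)<.05); print('floor z',m.sum(),np.median(q[m],0))
    m=(abs(q[:,2])<.005); print('table z',np.median(q[m,2]))
    # rungs
    m=(q[:,0]>.63)&(q[:,0]<.67)&(q[:,2]>.1)&(q[:,2]<.265)&(abs(q[:,1]+.03)<.036); r=q[m]
    hh,e=np.histogram(r[:,2],bins=np.arange(.1,.27,.004)); print(list(zip(e.round(3),hh)))
```

```text
scene head 297 (array([ 0.64361472, -0.03354943]), np.float64(4.818000195545133), array([0.03740322, 0.00526896])) [-0.08927229  0.0282024 ] [0.27161988 0.28603828 0.28992062 0.29130609]
scene bar 122 (array([ 0.50152646, -0.04637843]), np.float64(5.622737030315688), array([0.02403268, 0.00303506])) [0.493882   0.50153012 0.51061057] [-0.08204037 -0.00494567] [0.10748357 0.11716649 0.12169575]
floor z 377 [ 0.55087831 -0.04036918  0.0717616 ]
table z 0.0015311214729706204
[(np.float64(0.1), np.int64(9)), (np.float64(0.104), np.int64(10)), (np.float64(0.108), np.int64(27)), (np.float64(0.112), np.int64(18)), (np.float64(0.116), np.int64(9)), (np.float64(0.12), np.int64(7)), (np.float64(0.124), np.int64(3)), (np.float64(0.128), np.int64(16)), (np.float64(0.132), np.int64(44)), (np.float64(0.136), np.int64(31)), (np.float64(0.14), np.int64(7)), (np.float64(0.144), np.int64(8)), (np.float64(0.148), np.int64(10)), (np.float64(0.152), np.int64(6)), (np.float64(0.156), np.int64(7)), (np.float64(0.16), np.int64(9)), (np.float64(0.164), np.int64(5)), (np.float64(0.168), np.int64(9)), (np.floa
[... 2015 characters left out ...]
.184), np.int64(10)), (np.float64(0.188), np.int64(20)), (np.float64(0.192), np.int64(12)), (np.float64(0.196), np.int64(6)), (np.float64(0.2), np.int64(3)), (np.float64(0.204), np.int64(6)), (np.float64(0.208), np.int64(4)), (np.float64(0.212), np.int64(6)), (np.float64(0.216), np.int64(4)), (np.float64(0.22), np.int64(12)), (np.float64(0.224), np.int64(1)), (np.float64(0.228), np.int64(2)), (np.float64(0.232), np.int64(1)), (np.float64(0.236), np.int64(1)), (np.float64(0.24), np.int64(8)), (np.float64(0.244), np.int64(21)), (np.float64(0.248), np.int64(5)), (np.float64(0.252), np.int64(3)), (np.float64(0.256), np.int64(2)), (np.float64(0.26), np.int64(0)), (np.float64(0.264), np.int64(0))]
```

send_rows([
  {"dp": [0.12, 0.2, 0.1], "rotation": [0, 0, 0.17]},
  {"dp": [0.24, 0.4, 0.2], "rotation": [0, 0, 0.34]},
  {"dp": [0.36, 0.6, 0.3], "rotation": [0, 0, 0.51]},
  {"dp": [0.48, 0.8, 0.3], "rotation": [0, 0, 0.68]},
  {"dp": [0.6, 1, 0.3], "rotation": [0, 0, 0.86]},
], fingers=-1)

```text
clock: 1.47
position: [0.2768, -0.417, 0.2668]
ee_rot: [0.001, 0.922, 0.388, 0.0]
contact_force: [0.2, -0.6, 0.6]
width: 0.0852
```

send_rows([
  {"dp": [0.12, 0.2, 0], "rotation": [0, 0, 0.17]},
  {"dp": [0.24, 0.4, 0], "rotation": [0, 0, 0.34]},
  {"dp": [0.36, 0.6, 0], "rotation": [0, 0, 0.51]},
  {"dp": [0.48, 0.8, 0], "rotation": [0, 0, 0.68]},
  {"dp": [0.6, 1, 0], "rotation": [0, 0, 0.86]},
  {"dp": [0.6, 1, 0], "rotation": [0, 0, 0.86]},
])

```text
clock: 1.97
position: [0.3497, -0.2934, 0.2661]
ee_rot: [-0.001, 0.817, 0.577, 0.002]
contact_force: [-0.1, 0.8, -0.3]
width: 0.0858
```

Run:
```python
from h import *
print(monitor.get_state()['position'])
for n in ['wrist','scene']:
    im=eyes.get_image(n); save(im,n+'1'); pickle.dump(im,open(n+'1.pkl','wb'))
    for k in ['glue_bottle','oil_can','shelf_bar']:
        print(n,k,[(np.round(r['box']).tolist(),round(r['score'],2)) for r in models.find_in(k,im)])
```

```text
[ 0.34968897 -0.29337979  0.2660877 ]
wrist glue_bottle [([369.0, 154.0, 408.0, 186.0], 0.97), ([313.0, 151.0, 345.0, 189.0], 0.89), ([260.0, 135.0, 290.0, 167.0], 0.87), ([325.0, 103.0, 359.0, 132.0], 0.72)]
wrist oil_can [([443.0, 133.0, 494.0, 173.0], 0.66)]
wrist shelf_bar []
scene glue_bottle [([319.0, 311.0, 331.0, 345.0], 0.75), ([372.0, 293.0, 386.0, 327.0], 0.64), ([332.0, 290.0, 348.0, 322.0], 0.64), ([350.0, 307.0, 362.0, 338.0], 0.61)]
scene oil_can [([396.0, 266.0, 410.0, 306.0], 0.82)]
scene shelf_bar [([256.0, 214.0, 326.0, 264.0], 0.91)]
```

View pics/wrist1.png

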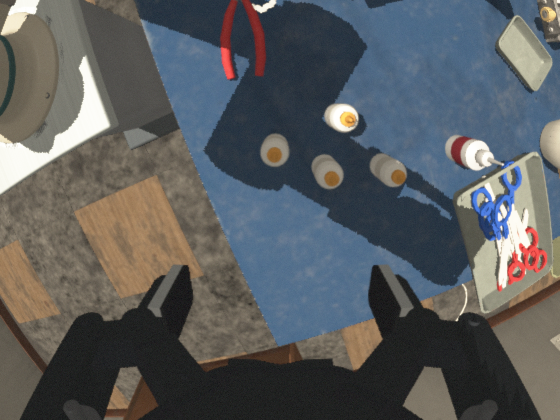

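View pics/scene1.png

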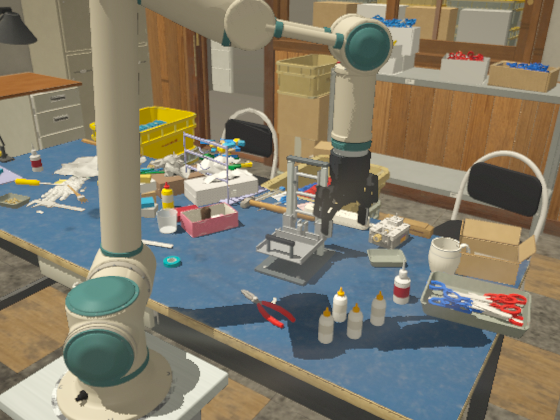

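send_rows([
  {"dp": [0.16, 0.25, 0], "rotation": [0, 0, 0.17]},
  {"dp": [0.32, 0.5, 0], "rotation": [0, 0, 0.34]},
  {"dp": [0.48, 0.75, 0], "rotation": [0, 0, 0.51]},
  {"dp": [0.64, 1, 0], "rotation": [0, 0, 0.68]},
  {"dp": [0.64, 1, 0], "rotation": [0, 0, 0.85]},
], fingers=-0.3)

```text
clock: 2.78
position: [0.4274, -0.1733, 0.2658]
ee_rot: [-0.0, 0.676, 0.737, 0.002]
contact_force: [-0.3, -0.4, -0.5]
width: 0.0556
```

send_rows([
  {"dp": [0.15, 0.25, 0]},
  {"dp": [0.3, 0.5, 0]},
  {"dp": [0.45, 0.75, 0]},
  {"dp": [0.63, 1, 0]},
  {"dp": [0.63, 1.0, 0]},
])

```text
validation failed for argument at $.de...
```

Run:
```python
from h import *
s=monitor.get_state(); print(s['clock'],s['position'],s['ee_rot'],s['width'],s['qpos'])
for n in ['wrist','side']:
    im=eyes.get_image(n); save(im,n+'2'); pickle.dump(im,open(n+'2.pkl','wb'))
    for k in ['shelf_bar']:
        print(n,k,[(np.round(r['box']).tolist(),round(r['score'],2)) for r in models.find_in(k,im)])
# bottles from wrist1
im=pickle.load(open('wrist1.pkl','rb')); P=cloud(im,True)
for b in [(369,154,408,186),(313,151,345,189),(260,135,290,167),(325,103,359,132),(443,133,494,173)]:
    q=P[b[1]:b[3],b[0]:b[2]].reshape(-1,3); q=q[(q[:,2]>.012)&(q[:,2]<.055)]; t=P[b[1]:b[3],b[0]:b[2]].reshape(-1,3); t=t[t[:,2]>t[np.isfinite(t[:,2]),2].max()-.006]
    print(b,np.percentile(q,[5,50,95],axis=0).round(3).tolist(),'top',t.mean(0).round(3),np.hypot(*t.mean(0)[:2]).round(3))
```

```text
2.7833 [ 0.42735097 -0.17327147  0.2658251 ] [-4.07831473e-04  6.76379600e-01  7.36549750e-01  2.22152978e-03] 0.055640055576085326 [-0.53989659  0.08168025  1.66358369  0.00458598  1.39623394 -0.62581221]
wrist shelf_bar [([356.0, 1.0, 513.0, 139.0], 0.72)]
side shelf_bar [([218.0, 208.0, 283.0, 253.0], 0.77)]
(369, 154, 408, 186) [[0.459, -0.34, 0.015], [0.465, -0.325, 0.039], [0.482, -0.32, 0.054]] top [ 0.474 -0.336  0.083] 0.581
(313, 151, 345, 189) [[0.386, -0.313, 0.017], [0.397, -0.3, 0.041], [0.413, -0.298, 0.054]] top [ 0.401 -0.313  0.083] 0.509
(260, 135, 290, 167) [[0.34, -0.279, 0.018], [0.357, -0.255, 0.047], [0.366, -0.252, 0.055]] top [ 0.352 -0.268  0.084] 0.442
(325, 103, 359, 132) [[0.421, -0.263, 0.014], [0.424, -0.249, 0.042], [0.443, -0.241, 0.054]] top [ 0.437 -0.257  0.083] 0.507
(443, 133, 494, 173) [[0.571, -0.355, 0.014], [0.575, -0.337, 0.035], [0.591, -0.328, 0.053]] top [ 0.586 -0.345  0.099] 0.68
```

View pics/wrist2.png

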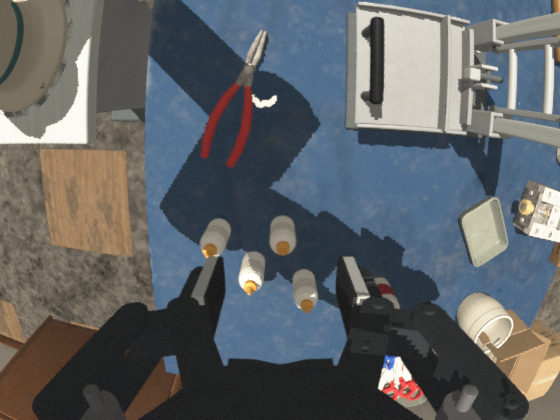

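View pics/side2.png

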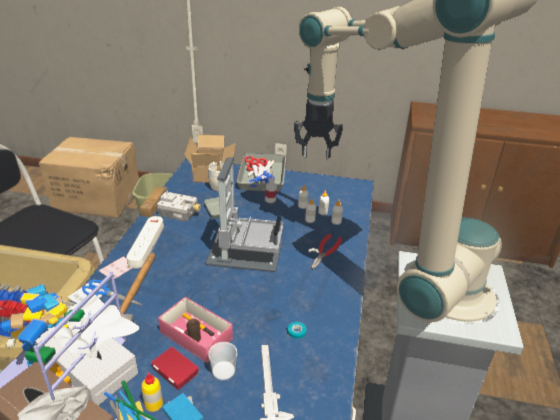

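Run:
```python
from h import *
im=pickle.load(open('wrist2.pkl','rb')); P=cloud(im,True); c=im['color'].astype(int)
S=(slice(8,115),slice(362,392)); q=P[S].reshape(-1,3); k=c[S].reshape(-1,3)
m=(q[:,2]>.095)&(q[:,2]<.13)&(k.max(1)<70); q=q[m]
print(m.sum(),np.percentile(q,[1,50,99],axis=0).round(4).tolist(),q.mean(0))
m=q[:,2]>.113; q=q[m]; print(q.mean(0))
u,s,v=np.linalg.svd(q[:,:2]-q[:,:2].mean(0)); d=v[0]*np.sign(v[0,1]); print(np.degrees(np.arctan2(-d[0],d[1])))
for n in ['scene1']:
    pass
```

```text
1088 [[0.4969, -0.0834, 0.0989], [0.5036, -0.0444, 0.1181], [0.5116, -0.0042, 0.1204]] [ 0.50373049 -0.04445371  0.11715684]
[ 0.50399659 -0.04443224  0.11790833]
4.503601328735284
```

send_rows([
  {"dp": [0.16, 0.25, 0], "rotation": [0, 0, 0]},
  {"dp": [0.32, 0.5, 0], "rotation": [0, 0, 0]},
  {"dp": [0.48, 0.75, 0], "rotation": [0, 0, 0]},
  {"dp": [0.63, 1, 0], "rotation": [0, 0, 0]},
  {"dp": [0.63, 1, 0], "rotation": [0, 0, 0]},
], fingers=-0.3)

```text
clock: 3.4
position: [0.503, -0.0545, 0.2656]
ee_rot: [-0.0, 0.679, 0.734, 0.002]
contact_force: [-0.1, -0.5, 0.2]
width: 0.0555
```

send_rows([
  {"dp": [0, 0.08, -0.25], "rotation": [0, 0, 0]},
  {"dp": [0, 0.08, -0.5], "rotation": [0, 0, 0]},
  {"dp": [0, 0.08, -0.6], "rotation": [0, 0, 0]},
  {"dp": [0, 0.08, -0.6], "rotation": [0, 0, 0]},
])

```text
clock: 3.73
position: [0.4977, -0.049, 0.1905]
ee_rot: [-0.003, 0.681, 0.733, -0.002]
contact_force: [-1.5, -0.7, 1.1]
width: 0.0554
```

Run:
```python
from h import *
s=monitor.get_state(); print(s['clock'],s['position'],s['ee_rot'],s['width'],s['contact_force'])
for n in ['wrist','scene']:
    im=eyes.get_image(n); save(im,n+'3'); pickle.dump(im,open(n+'3.pkl','wb'))
```

```text
3.7333 [ 0.49771938 -0.04898078  0.19054565] [-0.00306589  0.68059668  0.73264899 -0.00205465] 0.05542440691367183 [-1.54021693 -0.71369895  1.08898533]
```

View pics/wrist3.png

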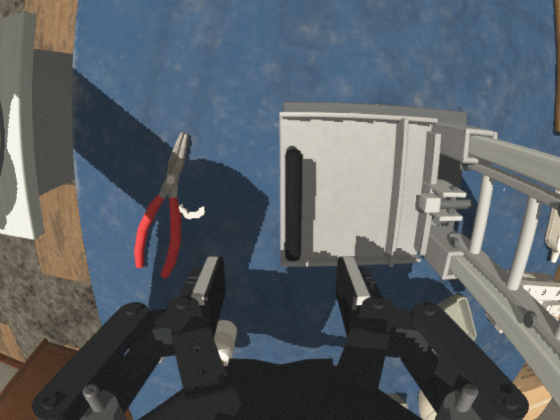

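View pics/scene3.png

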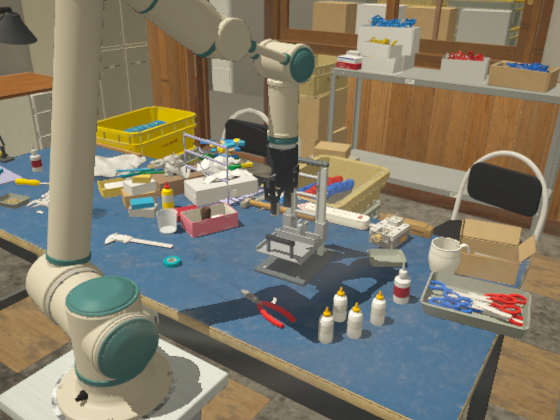

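send_rows([
  {"dp": [0, 0, 0], "rotation": [0, 0, 0]},
  {"dp": [0, 0, 0], "rotation": [0, 0, 0]},
])

```text
clock: 4.0
position: [0.5015, -0.049, 0.1953]
ee_rot: [0.001, 0.68, 0.733, 0.001]
contact_force: [0.5, -0.7, -0.5]
width: 0.0555
```

Run:
```python
from h import *
s=monitor.get_state(); print(s['clock'],s['position'],s['ee_rot'],s['width'],s['contact_force'])
im=eyes.get_image('wrist'); P=cloud(im,True); c=im['color'].astype(int); save(im,'wrist4')
S=(slice(142,270),slice(275,312)); q=P[S].reshape(-1,3); k=c[S].reshape(-1,3)
m=(q[:,2]>.095)&(q[:,2]<.13)&(k.max(1)<70); q=q[m]
print(m.sum(),np.percentile(q,[1,50,99],axis=0).round(4).tolist(),q.mean(0))
m=q[:,2]>.113; q=q[m]; print(q.mean(0), (q[:,:2].max(0)+q[:,:2].min(0))/2)
u,s,v=np.linalg.svd(q[:,:2]-q[:,:2].mean(0)); d=v[0]*np.sign(v[0,1]); print(np.degrees(np.arctan2(-d[0],d[1])))
```

```text
4.0 [ 0.50146079 -0.04900357  0.19534306] [0.00143015 0.67994188 0.73326423 0.00074497] 0.05546462056989848 [ 0.53180579 -0.68632549 -0.53253209]
1672 [[0.4977, -0.0817, 0.1142], [0.5052, -0.0376, 0.1183], [0.5126, -0.0014, 0.1201]] [ 0.50523251 -0.03884418  0.11808304]
[ 0.50524926 -0.03902301  0.11811585] [ 0.50517625 -0.04193714]
4.563993944628056
```

send_rows([
  {"dp": [0.02, 0.03, -0.08], "rotation": [0, 0, 0]},
  {"dp": [0.03, 0.06, -0.16], "rotation": [0, 0, 0]},
  {"dp": [0.03, 0.06, -0.26], "rotation": [0, 0, 0]},
  {"dp": [0.03, 0.06, -0.36], "rotation": [0, 0, 0]},
  {"dp": [0.03, 0.06, -0.46], "rotation": [0, 0, 0]},
  {"dp": [0.03, 0.06, -0.55], "rotation": [0, 0, 0]},
  {"dp": [0.03, 0.06, -0.62], "rotation": [0, 0, 0]},
  {"dp": [0.03, 0.06, -0.67], "rotation": [0, 0, 0]},
  {"dp": [0.03, 0.06, -0.69], "rotation": [0, 0, 0]},
  {"dp": [0.03, 0.06, -0.69], "rotation": [0, 0, 0]},
  {"dp": [0.03, 0.06, -0.69], "rotation": [0, 0, 0]},
])

```text
clock: 4.97
position: [0.5044, -0.0408, 0.1112]
ee_rot: [0.0, 0.679, 0.734, 0.0]
contact_force: [0.4, -0.1, -0.2]
width: 0.0554
```

Run:
```python
from h import *
s=monitor.get_state(); print(s['clock'],s['position'],s['width'],s['contact_force'])
im=eyes.get_image('wrist');save(im,'wrist5')
```

```text
4.9667 [ 0.50435986 -0.04078841  0.11117278] 0.05539690034857629 [ 0.41203756 -0.11722502 -0.23275793]
```

View pics/wrist5.png

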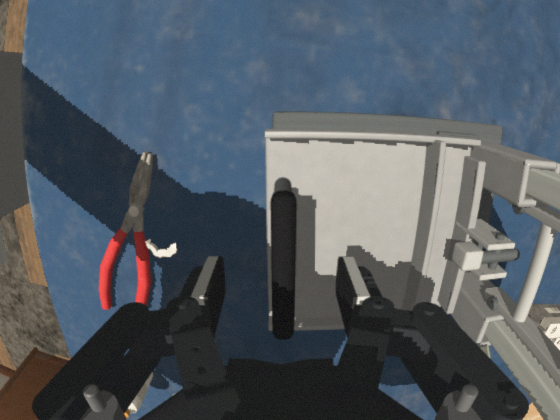

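send_rows([
  {"dp": [0, 0, 0], "rotation": [0, 0, 0]},
  {"dp": [0, 0, 0], "rotation": [0, 0, 0]},
  {"dp": [0, 0, 0], "rotation": [0, 0, 0]},
  {"dp": [0, 0, 0], "rotation": [0, 0, 0]},
  {"dp": [0, 0, 0], "rotation": [0, 0, 0]},
  {"dp": [0, 0, 0], "rotation": [0, 0, 0]},
  {"dp": [0, 0, 0], "rotation": [0, 0, 0]},
  {"dp": [0, 0, 0], "rotation": [0, 0, 0]},
], fingers=1, grip_force=60)

```text
clock: 5.68
position: [0.5057, -0.0408, 0.1117]
ee_rot: [0.001, 0.679, 0.734, 0.001]
contact_force: [4.7, 2.7, 1.5]
width: 0.0098
```

send_rows([
  {"dp": [0, 0, 0.02], "rotation": [0, 0, 0]},
  {"dp": [0, 0, 0.05], "rotation": [0, 0, 0]},
  {"dp": [0, 0, 0.1], "rotation": [0, 0, 0]},
  {"dp": [0, 0, 0.15], "rotation": [0, 0, 0]},
  {"dp": [0, 0, 0.18], "rotation": [0, 0, 0]},
  {"dp": [0, 0, 0.2], "rotation": [0, 0, 0]},
  {"dp": [0, 0, 0.2], "rotation": [0, 0, 0]},
])

```text
clock: 6.27
position: [0.5057, -0.0408, 0.1347]
ee_rot: [0.001, 0.679, 0.734, 0.001]
contact_force: [8.0, 0.9, -6.8]
width: 0.0095
```

Run:
```python
from h import *
s=monitor.get_state(); print(s['clock'],s['position'],s['width'],s['contact_force'],s['moment'])
im=eyes.get_image('wrist');save(im,'wrist6')
P=cloud(im,True); q=P.reshape(-1,3); m=(abs(q[:,1]+.045)<.04)&(q[:,0]>.525)&(q[:,0]<.57)&(q[:,2]>.06)&(q[:,2]<.12); print('floor z',m.sum(),np.percentile(q[m,2],[10,50,90]))
```

```text
6.2667 [ 0.5056972  -0.04078355  0.13473374] 0.00953462191278849 [ 8.00315017  0.8980214  -6.76226769] [ 0.13394382 -1.19943801  0.04175174]
floor z 7046 [0.09209659 0.09287367 0.09363274]
```

View pics/wrist6.png

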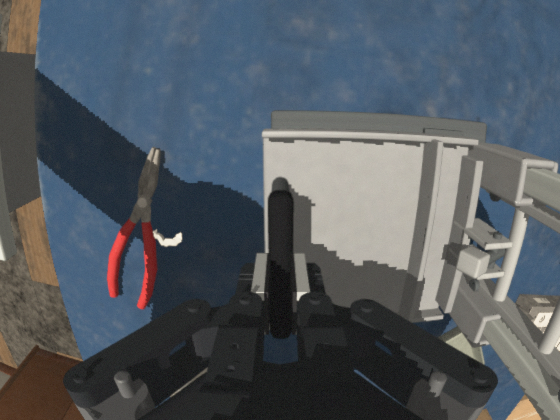

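send_rows([
  {"dp": [0.01, 0, 0.05], "rotation": [0, 0, 0]},
  {"dp": [0.01, 0, 0.13], "rotation": [0, 0, 0]},
  {"dp": [0.01, 0, 0.22], "rotation": [0, 0, 0]},
  {"dp": [0.01, 0, 0.31], "rotation": [0, 0, 0]},
  {"dp": [0.01, 0, 0.4], "rotation": [0, 0, 0]},
  {"dp": [0.01, 0, 0.49], "rotation": [0, 0, 0]},
  {"dp": [0.01, 0, 0.58], "rotation": [0, 0, 0]},
  {"dp": [0.01, 0, 0.67], "rotation": [0, 0, 0]},
  {"dp": [0.01, 0, 0.75], "rotation": [0, 0, 0]},
  {"dp": [0.01, 0, 0.81], "rotation": [0, 0, 0]},
  {"dp": [0.01, 0, 0.84], "rotation": [0, 0, 0]},
  {"dp": [0.01, 0, 0.85], "rotation": [0, 0, 0]},
])

```text
clock: 7.32
position: [0.5057, -0.0408, 0.2364]
ee_rot: [0.0, 0.679, 0.734, 0.0]
contact_force: [5.6, 0.8, -5.4]
width: 0.0096
```

send_rows([
  {"dp": [0, 0, 0], "rotation": [0, 0, 0]},
  {"dp": [0, 0, 0], "rotation": [0, 0, 0]},
])

```text
clock: 7.48
position: [0.5057, -0.0408, 0.2359]
ee_rot: [0.0, 0.679, 0.734, 0.0]
contact_force: [6.4, 0.3, -6.2]
width: 0.0093
```

```bash
cat > st.py <<'E'
from h import *
import sys
s=monitor.get_state(); print(s['clock'],s['position'],s['width'],s['contact_force'],s['moment'])
tag=sys.argv[1]
for n in sys.argv[2:]:
    im=eyes.get_image(n);save(im,n+tag); pickle.dump(im,open(n+tag+'.pkl','wb'))
    if n=='wrist':
        P=cloud(im,True); q=P.reshape(-1,3); m=(abs(q[:,1]+.045)<.04)&(q[:,0]>.525)&(q[:,0]<.57)&(q[:,2]>.06)&(q[:,2]<.22); print('floor z',m.sum(),np.percentile(q[m,2],[10,50,90]))
E
python3 st.py 7 wrist side
```

```text
7.4833 [ 0.50570898 -0.04080008  0.23587653] 0.009256009886492935 [ 6.41042668  0.33967972 -6.16290055] [ 0.10316121 -0.98650855 -0.03059952]
floor z 7070 [0.19324864 0.194024   0.1947834 ]
```

View pics/wrist7.png

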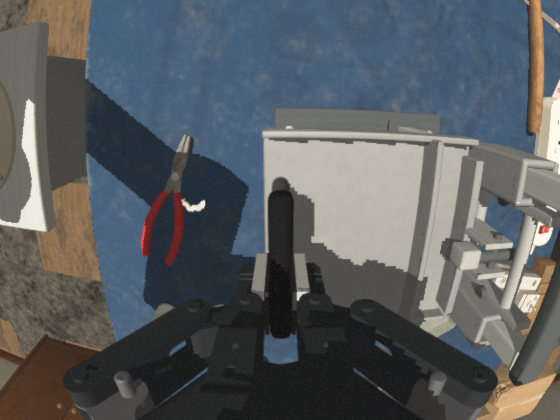

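View pics/side7.png

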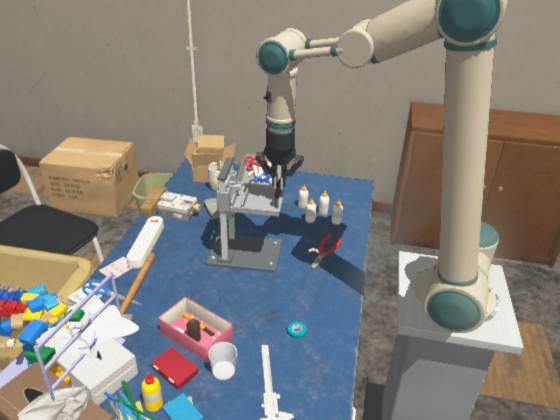

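send_rows([
  {"dp": [0, 0, -0.02], "rotation": [0, 0, 0]},
  {"dp": [0, 0, -0.06], "rotation": [0, 0, 0]},
  {"dp": [0, 0, -0.1], "rotation": [0, 0, 0]},
  {"dp": [0, 0, -0.14], "rotation": [0, 0, 0]},
  {"dp": [0, 0, -0.17], "rotation": [0, 0, 0]},
  {"dp": [0, 0, -0.18], "rotation": [0, 0, 0]},
  {"dp": [0, 0, -0.18], "rotation": [0, 0, 0]},
])

```text
clock: 8.17
position: [0.5057, -0.0408, 0.2138]
ee_rot: [-0.0, 0.679, 0.734, 0.0]
contact_force: [6.8, 1.1, -5.8]
width: 0.0097
```

send_rows([
  {"dp": [0, 0, -0.01], "rotation": [0, 0, 0]},
  {"dp": [0, 0, -0.02], "rotation": [0, 0, 0]},
  {"dp": [0, 0, -0.02], "rotation": [0, 0, 0]},
])

```text
clock: 8.42
position: [0.5057, -0.0408, 0.2116]
ee_rot: [-0.0, 0.679, 0.734, 0.0]
contact_force: [6.2, 0.7, -6.2]
width: 0.0098
```

send_rows([
  {"dp": [0, 0, -0.01], "rotation": [0, 0, 0]},
  {"dp": [0, 0, -0.02], "rotation": [0, 0, 0]},
  {"dp": [0, 0, -0.02], "rotation": [0, 0, 0]},
])

```text
clock: 8.67
position: [0.5057, -0.0408, 0.2092]
ee_rot: [-0.0, 0.679, 0.734, 0.0]
contact_force: [6.1, 0.9, -5.7]
width: 0.0095
```

send_rows([
  {"dp": [0, 0, -0.01], "rotation": [0, 0, 0]},
  {"dp": [0, 0, -0.01], "rotation": [0, 0, 0]},
  {"dp": [0, 0, -0.01], "rotation": [0, 0, 0]},
])

```text
clock: 8.92
position: [0.5057, -0.0408, 0.2081]
ee_rot: [-0.0, 0.679, 0.734, 0.0]
contact_force: [6.6, 1.1, -6.1]
width: 0.0098
```

send_rows([
  {"dp": [0, 0, -0.01], "rotation": [0, 0, 0]},
  {"dp": [0, 0, -0.01], "rotation": [0, 0, 0]},
  {"dp": [0, 0, -0.01], "rotation": [0, 0, 0]},
])

```text
clock: 9.17
position: [0.5057, -0.0408, 0.2069]
ee_rot: [-0.0, 0.679, 0.734, 0.0]
contact_force: [6.7, 0.1, -6.6]
width: 0.0092
```

Origin about 0.165 now; continuing in 1.2 mm steps.

send_rows([
  {"dp": [0, 0, -0.01], "rotation": [0, 0, 0]},
  {"dp": [0, 0, -0.01], "rotation": [0, 0, 0]},
  {"dp": [0, 0, -0.01], "rotation": [0, 0, 0]},
])

```text
clock: 9.42
position: [0.5057, -0.0408, 0.2057]
ee_rot: [-0.0, 0.679, 0.734, 0.0]
contact_force: [6.7, 0.7, -6.0]
width: 0.0096
```

send_rows([
  {"dp": [0, 0, -0.01], "rotation": [0, 0, 0]},
  {"dp": [0, 0, -0.01], "rotation": [0, 0, 0]},
  {"dp": [0, 0, -0.01], "rotation": [0, 0, 0]},
])

```text
clock: 9.67
position: [0.5057, -0.0408, 0.2045]
ee_rot: [-0.0, 0.679, 0.734, 0.0]
contact_force: [6.7, 1.1, -5.5]
width: 0.0098
```

send_rows([
  {"dp": [0, 0, -0.01], "rotation": [0, 0, 0]},
  {"dp": [0, 0, -0.01], "rotation": [0, 0, 0]},
  {"dp": [0, 0, -0.01], "rotation": [0, 0, 0]},
])

```text
clock: 9.92
position: [0.5057, -0.0408, 0.2033]
ee_rot: [-0.0, 0.679, 0.734, 0.0]
contact_force: [5.6, 0.5, -5.7]
width: 0.0093
```

send_rows([
  {"dp": [0, 0, -0.01], "rotation": [0, 0, 0]},
  {"dp": [0, 0, -0.01], "rotation": [0, 0, 0]},
  {"dp": [0, 0, -0.01], "rotation": [0, 0, 0]},
])

```text
clock: 10.17
position: [0.5057, -0.0408, 0.2021]
ee_rot: [-0.0, 0.679, 0.734, 0.0]
contact_force: [5.7, 1.0, -6.3]
width: 0.0095
```

send_rows([
  {"dp": [0, 0, -0.01], "rotation": [0, 0, 0]},
  {"dp": [0, 0, -0.01], "rotation": [0, 0, 0]},
  {"dp": [0, 0, -0.01], "rotation": [0, 0, 0]},
])

```text
clock: 10.42
position: [0.5057, -0.0408, 0.2014]
ee_rot: [0.0, 0.679, 0.734, 0.0]
contact_force: [5.0, 0.9, -4.1]
width: 0.0097
```

send_rows([
  {"dp": [0, 0, -0.006], "rotation": [0, 0, 0]},
  {"dp": [0, 0, -0.006], "rotation": [0, 0, 0]},
  {"dp": [0, 0, -0.006], "rotation": [0, 0, 0]},
])

```text
clock: 10.67
position: [0.5057, -0.0408, 0.2012]
ee_rot: [0.0, 0.679, 0.734, 0.0]
contact_force: [5.2, 0.7, -2.1]
width: 0.0094
```

Contact with the rung (TCP stopped at 0.201, origin ≈ 0.1595, as measured for the second rung).

send_rows([
  {"dp": [0, 0, -0.006], "rotation": [0, 0, 0]},
  {"dp": [0, 0, -0.006], "rotation": [0, 0, 0]},
  {"dp": [0, 0, -0.006], "rotation": [0, 0, 0]},
])

```text
clock: 10.92
position: [0.5057, -0.0408, 0.201]
ee_rot: [0.0, 0.679, 0.734, 0.0]
contact_force: [4.7, 1.2, 1.1]
width: 0.0096
```

```bash
python3 st.py 8 wrist side
```

```text
10.9167 [ 0.50570724 -0.04078789  0.20104206] 0.009560871518403787 [4.68698502 1.17970127 1.05449575] [ 0.25386734 -0.83582451  0.02217564]
floor z 7067 [0.15843825 0.15922183 0.15998805]
```

View pics/wrist8.png

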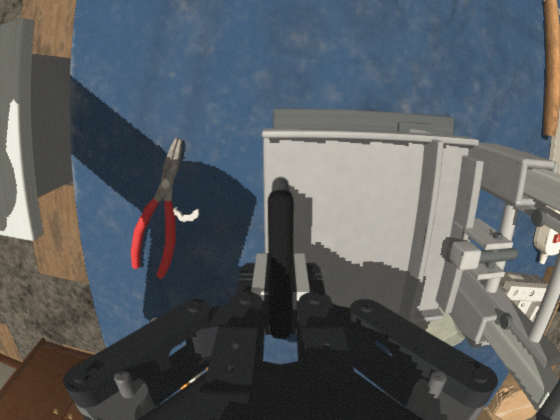

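send_rows([
  {"dp": [0, 0, 0.001], "rotation": [0, 0, 0]},
  {"dp": [0, 0, 0.001], "rotation": [0, 0, 0]},
  {"dp": [0, 0, 0.001], "rotation": [0, 0, 0]},
  {"dp": [0, 0, 0.001], "rotation": [0, 0, 0]},
  {"dp": [0, 0, 0.001], "rotation": [0, 0, 0]},
  {"dp": [0, 0, 0.001], "rotation": [0, 0, 0]},
], fingers=-0.3)

```text
clock: 11.52
position: [0.5048, -0.0408, 0.2008]
ee_rot: [-0.0, 0.679, 0.734, -0.0]
contact_force: [0.8, -0.3, 0.6]
width: 0.0556
```

```bash
python3 st.py 9 wrist scene
```

```text
11.5167 [ 0.50476757 -0.04084699  0.20075162] 0.05560884553200939 [ 0.75410977 -0.25093702  0.58896164] [ 0.02755155  0.0118423  -0.00614806]
floor z 6764 [0.1585442  0.15934615 0.16036397]
```

View pics/wrist9.png

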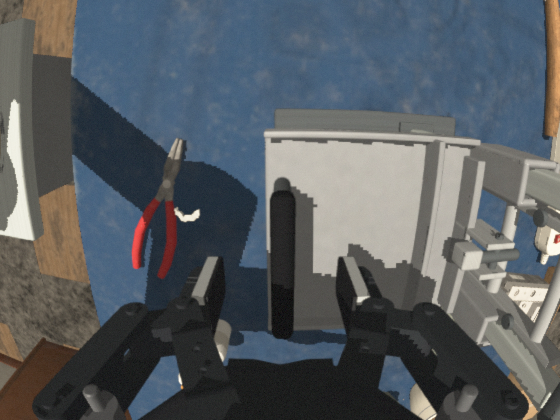

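send_rows([
  {"dp": [0, 0, 0.1], "rotation": [0, 0, 0]},
  {"dp": [0, 0, 0.25], "rotation": [0, 0, 0]},
  {"dp": [0, 0, 0.42], "rotation": [0, 0, 0]},
  {"dp": [0, 0, 0.58], "rotation": [0, 0, 0]},
  {"dp": [0, 0, 0.66], "rotation": [0, 0, 0]},
])

```text
clock: 12.03
position: [0.5062, -0.041, 0.2825]
ee_rot: [0.002, 0.679, 0.734, 0.001]
contact_force: [-0.3, 0.5, -0.2]
width: 0.0555
```

send_rows([
  {"dp": [-0.03, -0.2, 0], "rotation": [0, 0, 0.17]},
  {"dp": [-0.06, -0.4, 0], "rotation": [0, 0, 0.34]},
  {"dp": [-0.1, -0.6, 0], "rotation": [0, 0, 0.51]},
  {"dp": [-0.13, -0.8, 0], "rotation": [0, 0, 0.68]},
  {"dp": [-0.13, -1, 0], "rotation": [0, 0, 0.88]},
])

```text
clock: 12.45
position: [0.4886, -0.1616, 0.2798]
ee_rot: [-0.001, 0.501, 0.866, -0.0]
contact_force: [0.5, -0.5, -0.4]
width: 0.0557
```

send_rows([
  {"dp": [-0.03, -0.2, 0], "rotation": [0, 0, 0.17]},
  {"dp": [-0.06, -0.4, 0], "rotation": [0, 0, 0.34]},
  {"dp": [-0.1, -0.6, 0], "rotation": [0, 0, 0.51]},
  {"dp": [-0.13, -0.8, 0], "rotation": [0, 0, 0.68]},
  {"dp": [-0.13, -1, 0], "rotation": [0, 0, 0.88]},
  {"dp": [-0.13, -1, 0], "rotation": [0, 0, 0.88]},
])

```text
clock: 12.95
position: [0.4738, -0.2851, 0.2792]
ee_rot: [0.0, 0.302, 0.953, -0.001]
contact_force: [0.1, -0.8, 0.2]
width: 0.0556
```

Run:
```python
from h import *
s=monitor.get_state(); print(s['clock'],s['position'],s['ee_rot'],s['width'])
for n in ['wrist','scene']:
    im=eyes.get_image(n);save(im,n+'10'); pickle.dump(im,open(n+'10.pkl','wb'))
    for k in ['glue_bottle','oil_can','shelf']:
        r=models.find_in(k,im); print(n,k,[(np.round(x['box']).tolist(),round(x['score'],2)) for x in r])
```

```text
12.95 [ 0.47376099 -0.28512832  0.27922328] [ 3.34454131e-06  3.02452104e-01  9.53163649e-01 -1.33549479e-03] 0.055591172568732174
wrist glue_bottle [([212.0, 65.0, 250.0, 92.0], 0.93), ([212.0, 119.0, 242.0, 151.0], 0.72), ([270.0, 114.0, 297.0, 143.0], 0.65)]
wrist oil_can [([279.0, 240.0, 310.0, 298.0], 0.6)]
wrist shelf [([458.0, 42.0, 557.0, 262.0], 0.58)]
scene glue_bottle [([330.0, 290.0, 346.0, 323.0], 0.79), ([317.0, 307.0, 335.0, 345.0], 0.72), ([373.0, 293.0, 387.0, 328.0], 0.71), ([349.0, 308.0, 362.0, 340.0], 0.6)]
scene oil_can [([395.0, 266.0, 410.0, 307.0], 0.77)]
scene shelf [([256.0, 186.0, 330.0, 230.0], 0.55)]
```

View pics/wrist10.png

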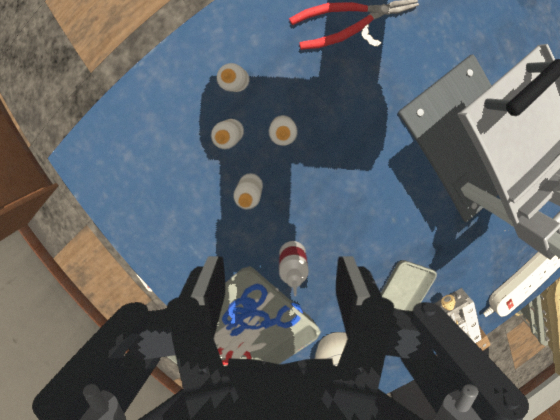

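View pics/scene10.png

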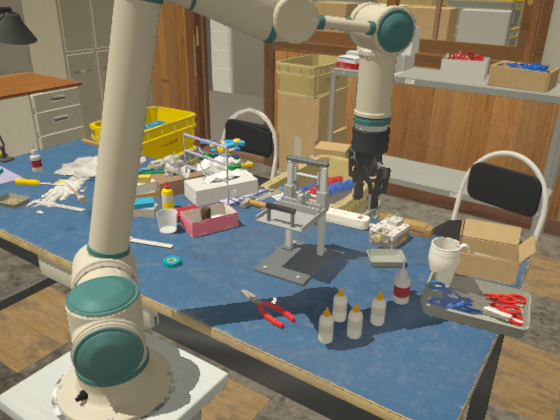

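```bash
cat > circ.py <<'E'
from h import *
from scipy.optimize import least_squares
def cyl(P,guess,r=.016,zlo=.012,zhi=.05):
    q=P.reshape(-1,3); q=q[np.isfinite(q).all(1)]
    m=(np.hypot(q[:,0]-guess[0],q[:,1]-guess[1])<.026)&(q[:,2]>zlo)&(q[:,2]<zhi); q=q[m]
    f=lambda c: np.hypot(q[:,0]-c[0],q[:,1]-c[1])-r
    s=least_squares(f,guess,loss='soft_l1',f_scale=.002); return s.x.round(4),len(q),np.abs(f(s.x)).mean().round(4)
E
python3 - <<'E'
from circ import *
for f in ['wrist1','wrist10','scene10','scene1','side0']:
    im=pickle.load(open(f+'.pkl','rb')); P=cloud(im,f.startswith('wrist'))
    q=P.reshape(-1,3); m=(np.hypot(q[:,0]-.474,q[:,1]+.336)<.02)&(q[:,2]>.074)&(q[:,2]<.1)
    print(f,cyl(P,[.474,-.336]),'noz',q[m].mean(0).round(4),m.sum(),q[m,2].max() if m.any() else None)
im=pickle.load(open('wrist10.pkl','rb'));P=cloud(im,True)
for g in [(.437,-.257),(.401,-.313),(.586,-.345)]: print(cyl(P,list(g)))
E
```

```text
wrist1 (array([ 0.4748, -0.3364]), 259, np.float64(0.0003)) noz [ 0.4737 -0.3353  0.0793] 52 0.08581795154037748
wrist10 (array([ 0.4748, -0.3358]), 174, np.float64(0.0002)) noz [ 0.4739 -0.3346  0.0795] 43 0.08602289313178572
scene10 (array([ 0.4755, -0.3352]), 196, np.float64(0.0013)) noz [ 0.4725 -0.3368  0.0786] 23 0.08534193844032634
scene1 (array([ 0.4751, -0.3352]), 197, np.float64(0.0011)) noz [ 0.4723 -0.3365  0.0782] 26 0.08683816054656962
side0 (array([ 0.4736, -0.3365]), 83, np.float64(0.0024)) noz [ 0.4743 -0.3338  0.0813] 6 0.08547013940370149
(array([ 0.4374, -0.257 ]), 29, np.float64(0.0003))
(array([ 0.4011, -0.3134]), 109, np.float64(0.0003))
(array([ 0.5875, -0.3456]), 296, np.float64(0.0006))
```

send_rows([
  {"dp": [0, -0.21, 0], "rotation": [0, 0, 0]},
  {"dp": [0.01, -0.42, -0.2], "rotation": [0, 0, 0]},
  {"dp": [0.01, -0.42, -0.4], "rotation": [0, 0, 0]},
  {"dp": [0.01, -0.42, -0.6], "rotation": [0, 0, 0]},
  {"dp": [0.01, -0.42, -0.8], "rotation": [0, 0, 0]},
  {"dp": [0.01, -0.42, -0.95], "rotation": [0, 0, 0]},
  {"dp": [0.01, -0.42, -1], "rotation": [0, 0, 0]},
  {"dp": [0.01, -0.42, -1], "rotation": [0, 0, 0]},
  {"dp": [0.01, -0.42, -1], "rotation": [0, 0, 0]},
])

```text
clock: 14.1
position: [0.4758, -0.3312, 0.1608]
ee_rot: [0.0, 0.302, 0.953, -0.0]
contact_force: [1.1, 0.3, 0.5]
width: 0.0554
```

```bash
python3 st.py 11 wrist
```

```text
14.1 [ 0.47578616 -0.33118176  0.16084043] 0.05542711727461505 [1.10043049 0.32410712 0.45549259] [-0.0052876  -0.03999066  0.00212275]Traceback (most recent call last):
  File "st.py", line 8, in <module>
    P=cloud(im,True); q=P.reshape(-1,3); m=(abs(q[:,1]+.045)<.04)&(q[:,0]>.525)&(q[:,0]<.57)&(q[:,2]>.06)&(q[:,2]<.22); print('floor z',m.sum(),np.percentile(q[m,2],[10,50,90]))
                                                                                                                                                ~~~~~~~~~~~~~^^^^^^^^^^^^^^^^^^^
    return _quantile_unchecked(
        a, q, axis, out, overwrite_input, method, keepdims, weights)
    return _ureduce(a,
                    func=_quantile_ureduce_func,
    ...<5 lines>...
                    overwrite_input=overwrite_input,
                    method=method)
    r = func(a, **kwargs)
    result = _quantile(arr,
                       quantiles=q,
    ...<2 lines>...
                       out=out,
                       weights=wgt)
    slices_having_nans = np.isnan(arr[-1, ...])
                                  ~~~^^^^^^^^^
IndexError: index -1 is out of bounds for axis 0 with size 0
```

View pics/wrist11.png

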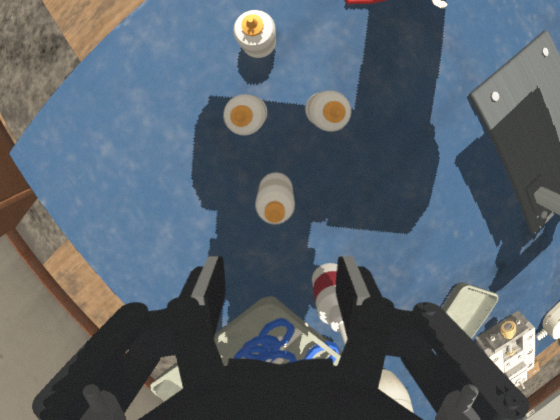

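send_rows([
  {"dp": [-0.01, -0.04, 0], "rotation": [0, 0, 0]},
  {"dp": [-0.01, -0.04, -0.12], "rotation": [0, 0, 0]},
  {"dp": [-0.01, -0.04, -0.24], "rotation": [0, 0, 0]},
  {"dp": [-0.01, -0.04, -0.36], "rotation": [0, 0, 0]},
  {"dp": [-0.01, -0.04, -0.48], "rotation": [0, 0, 0]},
  {"dp": [-0.01, -0.04, -0.6], "rotation": [0, 0, 0]},
  {"dp": [-0.01, -0.04, -0.72], "rotation": [0, 0, 0]},
  {"dp": [-0.01, -0.04, -0.84], "rotation": [0, 0, 0]},
  {"dp": [-0.01, -0.04, -0.94], "rotation": [0, 0, 0]},
  {"dp": [-0.01, -0.04, -1], "rotation": [0, 0, 0]},
  {"dp": [-0.01, -0.04, -1], "rotation": [0, 0, 0]},
])

```text
clock: 15.07
position: [0.4738, -0.3361, 0.0395]
ee_rot: [-0.001, 0.302, 0.953, 0.0]
contact_force: [0.5, -0.1, -0.7]
width: 0.0552
```

```bash
sed -i 's/print(.floor z.*/print("floor z",m.sum(),np.percentile(q[m,2],[10,50,90]) if m.any() else 0)/' st.py; python3 st.py 12 wrist scene
```

```text
15.0667 [ 0.47375549 -0.3360851   0.03951918] 0.0552301060778538 [ 0.46548082 -0.12416942 -0.71223823] [0.0383149  0.01929878 0.02540119]
floor z 0 0
```

View pics/wrist12.png

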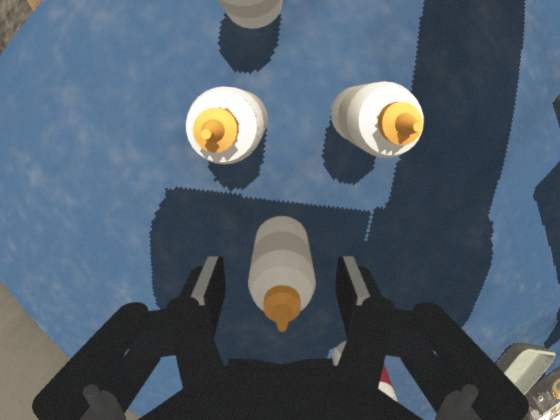

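View pics/scene12.png

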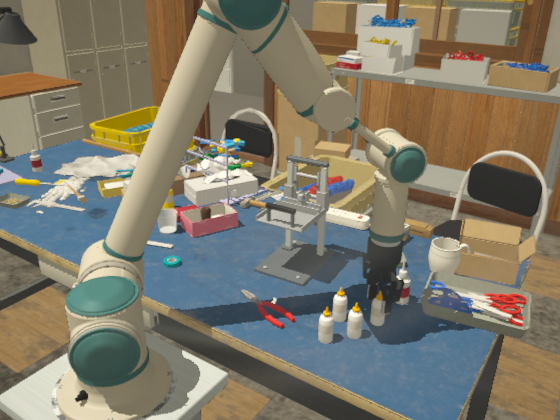

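send_rows([
  {"dp": [0, 0, 0], "rotation": [0, 0, 0]},
  {"dp": [0, 0, 0], "rotation": [0, 0, 0]},
  {"dp": [0, 0, 0], "rotation": [0, 0, 0]},
  {"dp": [0, 0, 0], "rotation": [0, 0, 0]},
  {"dp": [0, 0, 0], "rotation": [0, 0, 0]},
  {"dp": [0, 0, 0], "rotation": [0, 0, 0]},
], fingers=1, grip_force=30)

```text
clock: 15.67
position: [0.4749, -0.3366, 0.0413]
ee_rot: [0.001, 0.302, 0.953, -0.0]
contact_force: [0.0, 0.5, 6.2]
width: 0.0299
```

send_rows([
  {"dp": [0, 0, 0.03], "rotation": [0, 0, 0]},
  {"dp": [0, 0, 0.1], "rotation": [0, 0, 0]},
  {"dp": [0, 0, 0.2], "rotation": [0, 0, 0]},
  {"dp": [0, 0, 0.32], "rotation": [0, 0, 0]},
  {"dp": [0, 0, 0.44], "rotation": [0, 0, 0]},
  {"dp": [0, 0, 0.56], "rotation": [0, 0, 0]},
  {"dp": [0, 0, 0.7], "rotation": [0, 0, 0]},
  {"dp": [0, 0, 0.85], "rotation": [0, 0, 0]},
  {"dp": [0, 0, 0.95], "rotation": [0, 0, 0]},
  {"dp": [0, 0, 1], "rotation": [0, 0, 0]},
])

```text
clock: 16.5
position: [0.4746, -0.3365, 0.1623]
ee_rot: [0.001, 0.302, 0.953, -0.001]
contact_force: [0.1, -0.7, -0.4]
width: 0.0299
```

```bash
python3 st.py 13 wrist
```

```text
16.5 [ 0.47464118 -0.33653815  0.16233894] 0.029884123623099293 [ 0.05436311 -0.65583964 -0.3815392 ] [ 0.00814246 -0.05725898  0.03575129]
floor z 0 0
```

View pics/wrist13.png

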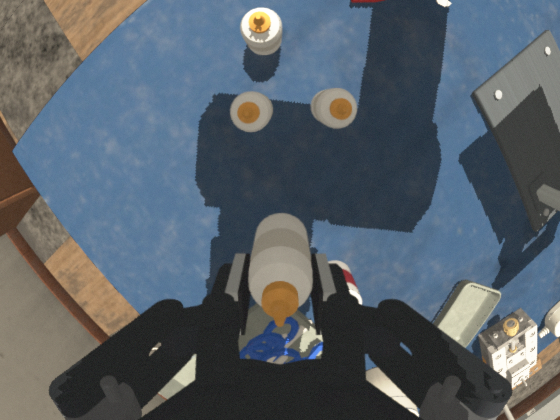

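send_rows([
  {"dp": [0, 0, 0.25], "rotation": [0, 0, 0.1]},
  {"dp": [0, 0, 0.5], "rotation": [0, 0, 0.25]},
  {"dp": [0, 0.1, 0.75], "rotation": [0, 0, 0.4]},
  {"dp": [0.1, 0.3, 1], "rotation": [0, 0, 0.55]},
  {"dp": [0.2, 0.5, 1], "rotation": [0, 0, 0.7]},
  {"dp": [0.3, 0.7, 1], "rotation": [0, 0, 0.7]},
  {"dp": [0.35, 0.8, 1], "rotation": [0, 0, 0.7]},
])

```text
clock: 17.13
position: [0.5167, -0.2373, 0.28]
ee_rot: [0.0, 0.131, 0.991, 0.001]
contact_force: [-0.1, 0.0, -1.5]
width: 0.03
```

send_rows([
  {"dp": [0.05, 0.2, 0], "rotation": [0, 0, 0.15]},
  {"dp": [0.1, 0.4, 0], "rotation": [0, 0, 0.3]},
  {"dp": [0.15, 0.6, 0], "rotation": [0, 0, 0.45]},
  {"dp": [0.2, 0.75, 0], "rotation": [0, 0, 0.6]},
  {"dp": [0.25, 0.85, 0], "rotation": [0, 0, 0.69]},
  {"dp": [0.25, 0.85, 0], "rotation": [0, 0, 0.69]},
  {"dp": [0.25, 0.85, 0], "rotation": [0, 0, 0.69]},
])

```text
clock: 17.72
position: [0.546, -0.1382, 0.2794]
ee_rot: [-0.001, -0.041, 0.999, -0.0]
contact_force: [-0.5, -0.6, -1.2]
width: 0.0302
```

Run:
```python
from circ import *
s=monitor.get_state(); print(s['clock'],s['position'],s['ee_rot'],np.degrees(2*np.arctan2(s['ee_rot'][2],s['ee_rot'][1])))
for n in ['wrist','scene','side']:
    im=eyes.get_image(n);save(im,n+'14'); pickle.dump(im,open(n+'14.pkl','wb'))
    P=cloud(im,n=='wrist'); q=P.reshape(-1,3)
    g=s['position'][:2]; print(cyl(P,list(g),zlo=.255,zhi=.29))
    m=(np.hypot(*(q[:,:2]-g).T)<.02)&(q[:,2]>.2)&(q[:,2]<.3); print('low z of bottle',m.sum(),np.percentile(q[m,2],[1,5]) if m.any() else 0)
```

```text
17.7167 [ 0.54596873 -0.13819874  0.27940614] [-7.82168996e-04 -4.05571300e-02  9.99176867e-01 -3.08911784e-04] 184.64878144552927
(array([ 0.546 , -0.1378]), 1752, np.float64(0.0007))
low z of bottle 4013 [0.24130762 0.24731645]
(array([ 0.5458, -0.1368]), 194, np.float64(0.0019))
low z of bottle 311 [0.2407012  0.24445371]
(array([ 0.5451, -0.1383]), 121, np.float64(0.0021))
low z of bottle 174 [0.23905925 0.24093916]
```

View pics/wrist14.png

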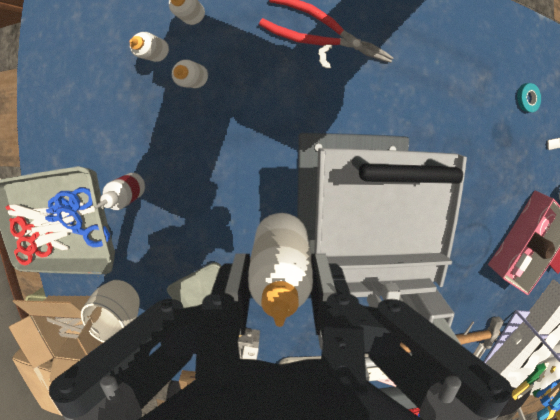

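View pics/scene14.png

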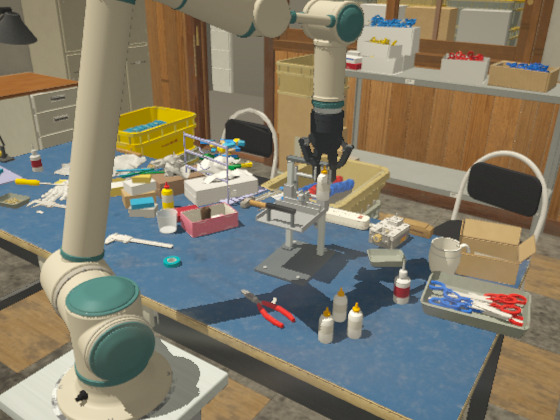

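View pics/side14.png

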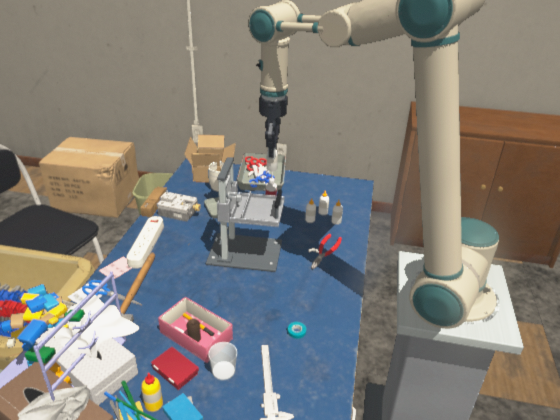

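Run:
```python
from h import *
im=pickle.load(open('wrist14.pkl','rb')); P=cloud(im,True); c=im['color'].astype(int)
ex=np.array([.9968,.0802]); ey=np.array([-.0802,.9968]); O=np.array([.5598,-.0376])
def loc(q): d=q[:,:2]-O; return np.c_[d@ex,d@ey,q[:,2]]
S=(slice(155,190),slice(352,466)); q=P[S].reshape(-1,3); k=c[S].reshape(-1,3); m=(q[:,2]>.19)&(q[:,2]<.215)&(k.max(1)<80); L=loc(q[m]); print('bar',m.sum(),np.percentile(L,[1,50,99],axis=0).round(4).tolist())
S=(slice(140,300),slice(310,470)); q=P[S].reshape(-1,3); L=loc(q)
m=(abs(L[:,2]-.159)<.004); print('floor',np.percentile(L[m],[1,50,99],axis=0).round(4).tolist())
m=(L[:,2]>.1745)&(L[:,2]<.185)&(abs(L[:,1])<.055)&(L[:,0]>0)&(L[:,0]<.06); print('fence',m.sum(),np.percentile(L[m],[1,50,99],axis=0).round(4).tolist())
```

```text
bar 1737 [[-0.0607, -0.0421, 0.1992], [-0.0559, -0.0066, 0.2075], [-0.0487, 0.0376, 0.2095]]
floor [[-0.0642, -0.0625, 0.1572], [-0.0066, -0.0061, 0.1593], [0.0628, 0.0623, 0.1623]]
fence 572 [[0.0327, -0.0474, 0.1746], [0.0343, -0.0008, 0.1778], [0.0375, 0.0533, 0.1796]]
```

send_rows([
  {"dp": [0.02, 0.15, 0], "rotation": [0, 0, 0]},
  {"dp": [0.05, 0.35, 0], "rotation": [0, 0, 0]},
  {"dp": [0.07, 0.55, 0], "rotation": [0, 0, 0]},
  {"dp": [0.09, 0.72, 0], "rotation": [0, 0, 0]},
  {"dp": [0.09, 0.83, 0], "rotation": [0, 0, 0]},
  {"dp": [0.09, 0.83, 0], "rotation": [0, 0, 0]},
  {"dp": [0.09, 0.83, 0], "rotation": [0, 0, 0]},
])

```text
clock: 18.45
position: [0.5567, -0.0391, 0.2801]
ee_rot: [-0.0, -0.041, 0.999, -0.001]
contact_force: [-0.3, -0.3, -1.8]
width: 0.0299
```

```bash
python3 st.py 15 wrist side
```

```text
18.45 [ 0.55671868 -0.0390768   0.28011849] 0.029946825697607843 [-0.26896436 -0.26906926 -1.79135233] [-0.00934831 -0.0251045   0.01024451]
floor z 4794 [0.15834491 0.15921834 0.16009018]
```

View pics/wrist15.png

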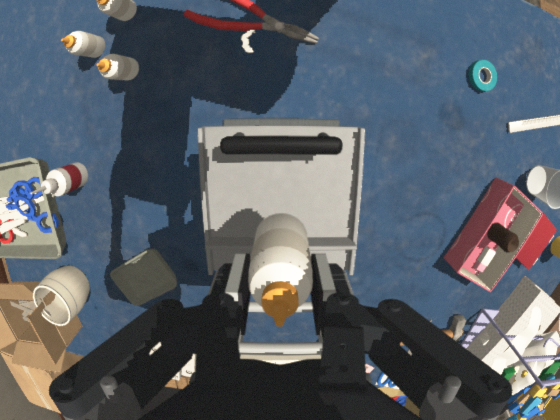

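View pics/side15.png

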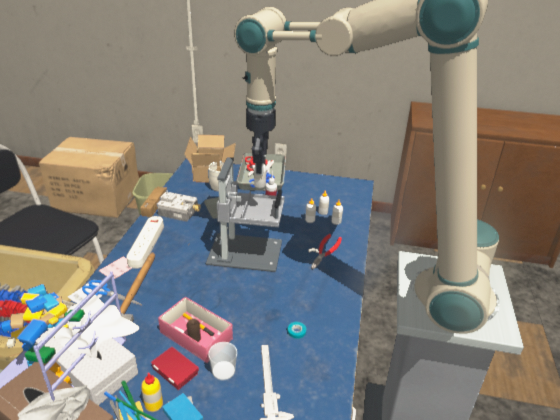

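send_rows([
  {"dp": [0, 0, -0.08], "rotation": [0, 0, 0]},
  {"dp": [0, 0, -0.18], "rotation": [0, 0, 0]},
  {"dp": [0, 0, -0.28], "rotation": [0, 0, 0]},
  {"dp": [0, 0, -0.38], "rotation": [0, 0, 0]},
  {"dp": [0, 0, -0.47], "rotation": [0, 0, 0]},
  {"dp": [0, 0, -0.54], "rotation": [0, 0, 0]},
  {"dp": [0, 0, -0.59], "rotation": [0, 0, 0]},
  {"dp": [0, 0, -0.61], "rotation": [0, 0, 0]},
  {"dp": [0, 0, -0.61], "rotation": [0, 0, 0]},
  {"dp": [0, 0, -0.61], "rotation": [0, 0, 0]},
])

```text
clock: 19.38
position: [0.5572, -0.0385, 0.2072]
ee_rot: [0.0, -0.041, 0.999, -0.0]
contact_force: [-0.5, -0.5, -0.6]
width: 0.0298
```

```bash
python3 st.py 16 wrist side scene
```

```text
19.3833 [ 0.55720612 -0.03852583  0.20721285] 0.029796593823743105 [-0.46292953 -0.517915   -0.62150986] [0.02033888 0.01534956 0.02771691]
floor z 9169 [0.15853858 0.15951576 0.21175223]
```

View pics/wrist16.png

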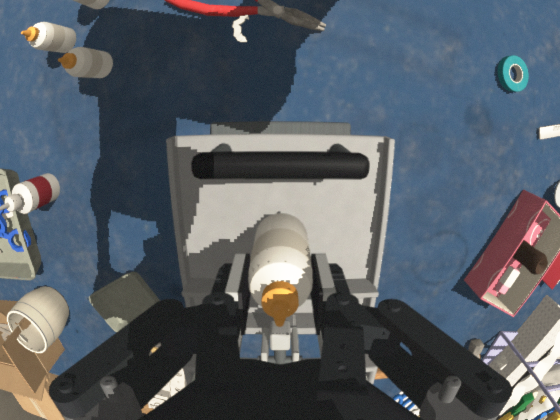

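View pics/scene16.png

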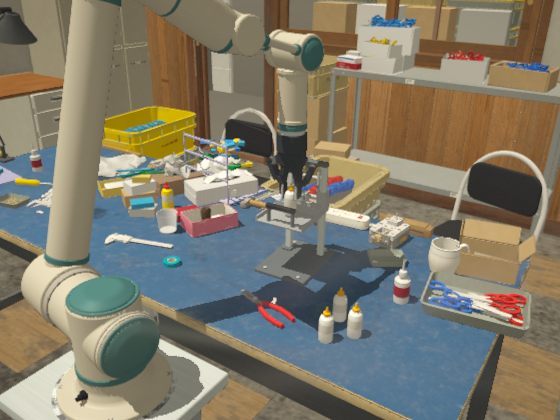

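Hovering about 6 mm above the shelf floor. Lowering in small steps.

send_rows([
  {"dp": [0, 0, -0.01], "rotation": [0, 0, 0]},
  {"dp": [0, 0, -0.02], "rotation": [0, 0, 0]},
  {"dp": [0, 0, -0.03], "rotation": [0, 0, 0]},
  {"dp": [0, 0, -0.03], "rotation": [0, 0, 0]},
])

```text
clock: 19.87
position: [0.5567, -0.0384, 0.203]
ee_rot: [-0.0, -0.041, 0.999, 0.0]
contact_force: [-0.4, 0.5, 0.1]
width: 0.03
```

send_rows([
  {"dp": [0, 0, -0.01], "rotation": [0, 0, 0]},
  {"dp": [0, 0, -0.01], "rotation": [0, 0, 0]},
  {"dp": [0, 0, -0.01], "rotation": [0, 0, 0]},
])

```text
clock: 20.12
position: [0.5568, -0.0384, 0.202]
ee_rot: [-0.0, -0.041, 0.999, 0.0]
contact_force: [0.6, -0.0, -0.6]
width: 0.0301
```

send_rows([
  {"dp": [0, 0, -0.008], "rotation": [0, 0, 0]},
  {"dp": [0, 0, -0.008], "rotation": [0, 0, 0]},
  {"dp": [0, 0, -0.008], "rotation": [0, 0, 0]},
])

```text
clock: 20.37
position: [0.5568, -0.0384, 0.2011]
ee_rot: [-0.0, -0.041, 0.999, 0.0]
contact_force: [0.8, 0.3, -1.2]
width: 0.0298
```

send_rows([
  {"dp": [0, 0, -0.006], "rotation": [0, 0, 0]},
  {"dp": [0, 0, -0.006], "rotation": [0, 0, 0]},
  {"dp": [0, 0, -0.006], "rotation": [0, 0, 0]},
])

```text
clock: 20.62
position: [0.557, -0.0384, 0.2007]
ee_rot: [0.0, -0.041, 0.999, 0.0]
contact_force: [-0.8, 0.1, 1.4]
width: 0.0298
```

send_rows([
  {"dp": [0, 0, -0.003], "rotation": [0, 0, 0]},
  {"dp": [0, 0, -0.003], "rotation": [0, 0, 0]},
  {"dp": [0, 0, -0.003], "rotation": [0, 0, 0]},
])

```text
clock: 20.87
position: [0.5571, -0.0384, 0.2006]
ee_rot: [0.0, -0.041, 0.999, -0.0]
contact_force: [-0.4, 1.2, 3.5]
width: 0.03
```

send_rows([
  {"dp": [0, 0, 0], "rotation": [0, 0, 0]},
  {"dp": [0, 0, 0], "rotation": [0, 0, 0]},
  {"dp": [0, 0, 0], "rotation": [0, 0, 0]},
  {"dp": [0, 0, 0], "rotation": [0, 0, 0]},
  {"dp": [0, 0, 0], "rotation": [0, 0, 0]},
  {"dp": [0, 0, 0], "rotation": [0, 0, 0]},
], fingers=-0.3)

```text
clock: 21.37
position: [0.5568, -0.0384, 0.1999]
ee_rot: [-0.0, -0.041, 0.999, 0.0]
contact_force: [0.4, 0.4, 0.2]
width: 0.0554
```

```bash
python3 st.py 17 wrist
```

```text
21.3667 [ 0.55681591 -0.03842408  0.19990225] 0.055376182806765054 [0.43353645 0.44724019 0.19192126] [ 0.00394391 -0.06502864  0.01937539]
floor z 11120 [0.15856373 0.15971401 0.2162163 ]
```

View pics/wrist17.png

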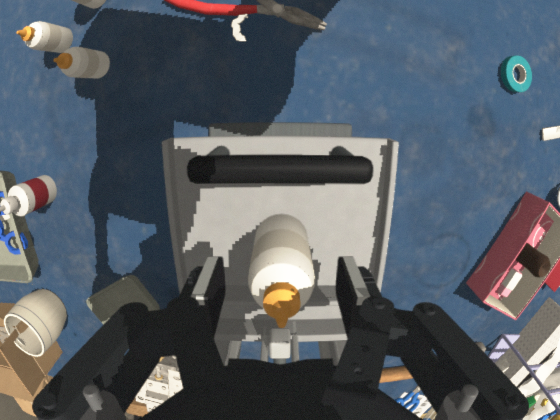

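Bottle is free and upright. Retreat straight up, then back toward the robot.

send_rows([
  {"dp": [0, 0, 0.06], "rotation": [0, 0, 0]},
  {"dp": [0, 0, 0.16], "rotation": [0, 0, 0]},
  {"dp": [0, 0, 0.28], "rotation": [0, 0, 0]},
  {"dp": [0, 0, 0.42], "rotation": [0, 0, 0]},
  {"dp": [0, 0, 0.58], "rotation": [0, 0, 0]},
  {"dp": [0, 0, 0.75], "rotation": [0, 0, 0]},
  {"dp": [0, 0, 0.9], "rotation": [0, 0, 0]},
  {"dp": [0, 0, 1], "rotation": [0, 0, 0]},
])

```text
clock: 22.08
position: [0.5575, -0.0385, 0.3229]
ee_rot: [0.002, -0.041, 0.999, -0.0]
contact_force: [0.0, 0.1, 0.1]
width: 0.0553
```

send_rows([
  {"dp": [-0.2, 0, 0.05], "rotation": [0, 0, 0]},
  {"dp": [-0.45, 0, 0.1], "rotation": [0, 0, 0]},
  {"dp": [-0.7, 0, 0.1], "rotation": [0, 0, 0]},
  {"dp": [-0.9, 0, 0.1], "rotation": [0, 0, 0]},
  {"dp": [-1, 0, 0.1], "rotation": [0, 0, 0]},
  {"dp": [-1, 0, 0.1], "rotation": [0, 0, 0]},
  {"dp": [-1, 0, 0.1], "rotation": [0, 0, 0]},
  {"dp": [-1, 0, 0.1], "rotation": [0, 0, 0]},
])

```text
clock: 22.75
position: [0.4383, -0.0386, 0.3322]
ee_rot: [0.001, -0.041, 0.999, -0.0]
contact_force: [-0.3, -0.0, 0.6]
width: 0.0554
```

Run:
```python
from circ import *
s=monitor.get_state(); print(s['clock'],s['position'],s['contact_force'],s['qd'].round(3))
for n in ['scene','side','wrist']:
    im=eyes.get_image(n);save(im,n+'18'); P=cloud(im,n=='wrist'); q=P.reshape(-1,3)
    print(n,cyl(P,[.557,-.0385],zlo=.175,zhi=.205))
    m=(np.hypot(q[:,0]-.557,q[:,1]+.0385)<.022)&(q[:,2]>.225)&(q[:,2]<.26); print('noz',q[m].mean(0) if m.any() else 0, q[m,2].max() if m.any() else 0)
    m=(abs(q[:,1]+.04)<.04)&(q[:,0]>.52)&(q[:,0]<.54)&(q[:,2]>.06)&(q[:,2]<.19); print('floor',np.median(q[m,2]) if m.any() else 0)
    if n!='wrist':
        for g,nm in [((.587,-.345),'oil'),((.393,.25),'tape')]:
            m=(np.hypot(q[:,0]-g[0],q[:,1]-g[1])<.04)&(q[:,2]>.006)&(q[:,2]<.13); print(nm,np.median(q[m],0).round(3),m.sum())
z=cv2.imread('pics/scene18.png')[140:260,220:380]; cv2.imwrite('pics/scene18z.png',cv2.resize(z,None,fx=5,fy=5,interpolation=cv2.INTER_CUBIC))
```

```text
22.75 [ 0.43831697 -0.03861686  0.33224165] [-0.29374658 -0.03966612  0.63591132] [ 0.001  0.017 -0.004  0.001  0.005 -0.001]
scene (array([ 0.5565, -0.036 ]), 62, np.float64(0.0014))
noz [ 0.55247485 -0.03929873  0.23288765] 0.2459404521826267
floor 0.16091080217119597
oil [ 0.578 -0.35   0.05 ] 475
tape [0.391 0.237 0.012] 143
side (array([ 0.5565, -0.0387]), 106, np.float64(0.0015))
noz [ 0.55517419 -0.03461661  0.23223686] 0.2475697354049379
floor 0.15924006428190046
oil [ 0.586 -0.337  0.059] 166
tape [0.394 0.243 0.011] 194
wrist (array([ 0.557 , -0.0379]), 446, np.float64(0.0004))
noz [ 0.55382432 -0.03789746  0.23278705] 0.24466736448057766
floor 0.1590899957078149
```

View pics/scene18z.png

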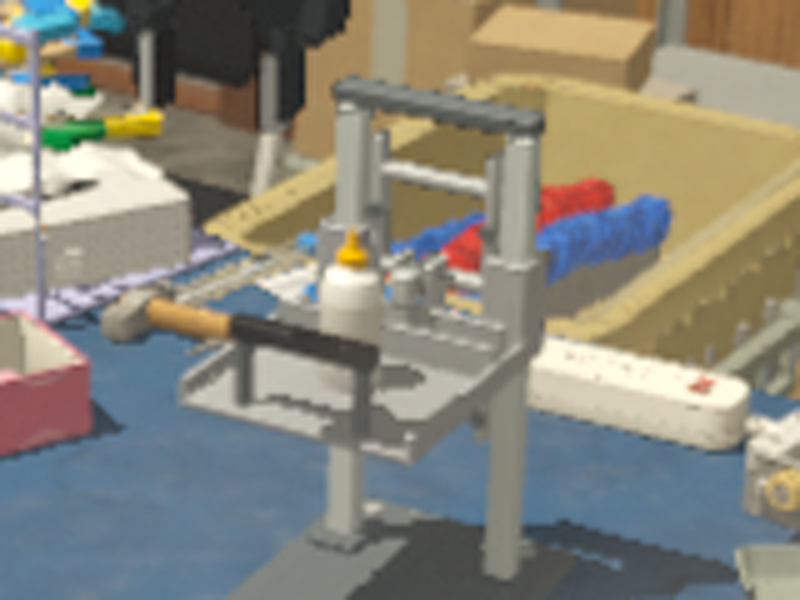

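View pics/side18.png

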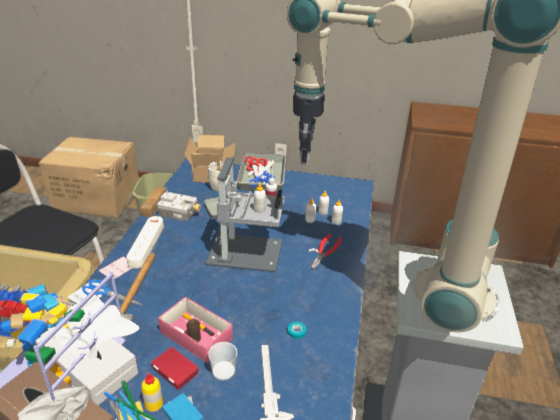

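The bottle stands upright on the shelf at pixel (260, 200) in the side view. The shelf is still at 0.159 m, and the oil can and tape roll are where they were. The gripper is well clear, so I'm handing in.

```bash
python3 -c "
from rig import manip; print(manip.sign_off())"
```

```text
the job is handed in; nothing more can be done
None
```

The shelf now hangs from the second rung, and the glue bottle farthest from the robot's base stands upright on it. I handed the job in at about 23 s.

- **Shelf:** I lifted it by its bar until its origin was about 0.194 m above the table, then lowered it in steps of about 1 mm. The rung took the load at about 0.159 m. The force on the tool went from about −6 N to +1 N as it landed, so I pushed down by about 1 N at most before letting go. It stayed at 0.159 m after release and with the bottle on it, though the scene camera read 0.161 m.
- **Bottle:** I took the one at (0.475, −0.336), next to the red-labelled oil can. It was set down with about 3.5 N at (0.557, −0.038), between the bar and the fence. All three cameras agree on that position to within about 2 mm, and its top is at 0.245 m, as it should be for an upright bottle.
- **Bystanders:** The oil can and tape roll look unmoved in the pictures. I did not measure their final positions closely: the last rough depth medians differ from earlier readings by up to about 1 cm, because each camera sees only part of them.
- **Other checks:** The gripper was clear and touching nothing at the end, and no check failed.

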